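# Load toroid cores into the leaning magazine

## Robot

A 6-joint arm with a two-finger parallel gripper is mounted at the origin on a cart in front of the work surface, level with it; the furniture and walls round the work are solid. World frame = base frame: x ahead of the robot, y to its left, z up, the work surface at z = 0. Lengths are in mm, angles in rad, forces in N, time in s.
With the tool pointing down it reaches from about 400 to 925 mm from the base axis. Payload 12.5 kg.
Tool frame: the origin (TCP) lies at the very end of the fingers, on their centre line; the grasp point (between the pads) lies 19 mm behind it; z points along the fingers, y is the line along which they close (so a half turn about z gives the same grasp; the last joint's range is limited). The gripper opens to 95 mm and grips with 3 to 60 N. Pads are 20 mm wide; open, the fingers measure 119 mm over their backs; the gripper's body (75 mm by 180 mm) begins 59 mm behind the grasp point.
Start: joints at [1.105, 0.491, 1.559, -0, 1.092, -0.106], TCP at [220.04, 585.007, 178.861] pointing down, gripper open.
Joint ranges: [-3.1, 3.1], [-0.84, 2.19], [0.05, 2.79], [-1.13, 4.28], [0.06, 2.93], [-2.69, 2.69]. Speed limits (rad/s): [2.22, 2.22, 2.79, 3.14, 3.14, 3.14].

## Interface

Orientations are given as [roll, pitch, yaw] about the fixed x, y, z axes, in that order (R = Rz(yaw) Ry(pitch) Rx(roll)).
In Python, from cell import env gives the robot as it stands.
- The arm moves only by the shell command python3 steer.py 'ROWS'. ROWS is one flat JSON list of numbers that holds 1 to 5 rows one after another, with no inner brackets; each row has 5 numbers: dx, dy, dz in units of 5 mm, then a turn about the tool's z in units of 0.2 rad, then the opening from 0.0 (shut) to 1.0 (fully open); each row is the pose to reach, as a shift and turn from the pose commanded when the command began, along the tool's axes at that moment; what a row does not reach only later rows make up. A row lasts 1/12 s, in which the tool goes at most 41.7 mm and 0.125 rad, less where a joint would pass 70% of its speed; a pose out of reach is approached as far as the arm can. The fingers move at their own pace and stop on an object; the grip force is fixed at half the most. Time passes only in rows, so rows that do not move let the fingers close. It prints the time, the measured TCP pose, the force, the opening and the grip force at its end. Input that does not fit is refused with a message, and nothing moves.
- env.state(): the state, without advancing time (a new reading comes with each control period).
- env.read_camera(name): name is "scene" or "side" or "wrist"; returns (picture, depth): 384x512x3 uint8, red, green, blue; 384x512 float32, mm along the optical axis (not along the pixel's ray), 0 where there is no reading.
- env.camera_info(name): a dict with "vertical_fov" (degrees; the focal length in pixels is half the picture's height over the tangent of half this angle, whatever the lens; pixels are square), "cx", "cy" (the principal point, pixels), "dist_coeffs" ([k1, k2, p1, p2, k3] as OpenCV has them; the pictures are not rectified), "origin" and "attitude" of the camera in the world. Camera axes: x right, y down, z forward; pixel columns grow to the right and rows downward; lengths in mm; the calibration is good to about 2 mm. A picture is of the moment at which its call begins: read the wrist's pose just before it. camera_info takes no time and is no camera call; for the wrist camera it gives the pose at the moment of the call.
- env.job_done(): hands the job in; it is judged then, once.
The state is a dict: "t": time; "joints": joint angles; "qvel": joint speeds; "tau": joint torques, N m; "eef_pos": TCP position; "tcp_rot": TCP orientation; "ft_force": force on the tool from outside, world axes, zero at the start; "moment": the same for the moment, N m; "opening": opening from 0.0 (shut) to 1.0 (fully open); "grip_force": force on a finger pad.
Only numpy, scipy, OpenCV 4.12 (cv2) and the standard library are available. Lean on these libraries where they do the work, as an engineer would, in place of code of your own. Each camera call takes 0.05 s, during which the arm holds its last target. There are 200 camera calls.

## Task

Load the two ring cores into the leaning storage tube so that they lie flat in one column: drop in the blue core first, then the yellow one on top of it. Then swing the orange lid fully shut over them, and leave the roll of black tape and the flux pot where they are.

Things in the scene. Friction and masses are not known exactly. Their poses are not given: they have to be found in the camera images.
- magazine: Storage tube for ring cores, fixed. Dark steel base plate 130 x 110 x 8 mm; it carries a round grey tube between two aluminium cheeks. Origin: centre of its footing on a green cutting mat 2 mm thick, under the tube; z up. The tube's axis leans 30 degrees from vertical towards the body's own -x (roughly towards the robot), so in this body's frame the axis, upwards, is (-0.5, 0, 0.866).
- tube_mouth (a point): Centre of the tube's open end, in the plane of its rim, 104 mm above the table. Tube: 72 mm outside, 63 mm bore, 62 mm deep along its axis, smooth slippery plastic; the top 6 mm of the bore flares to 69 mm. Two cores fill 40 mm of the depth, so a core released with its lower part in the mouth slides down by itself.
- seat_low (a point): Point on the tube's axis 10 mm above its inner floor: where the centre of the first core comes to lie.
- seat_high (a point): Point on the tube's axis 30 mm above its inner floor: where the centre of the second core comes to lie.
- lid_hinge (a point): Middle of the lid's hinge, at the rim's level on the higher, far side of the mouth, 40 mm from the mouth's centre; the hinge line is the magazine's y axis.
- lid (a joint): Hinge of the round orange lid (76 mm across, 4 mm thick plus a tab; reaches 87 mm from the hinge). 0 rad = shut, lying on the rim; grows as it opens, 2.6 at most. It starts wide open (2.0 to 2.5; at 2.09 it stands upright, its tab 0.21 m above the table; beyond that it leans back). A light friction hinge: the lid stays where it is left and half a newton at its edge moves it.
- lid_edge (a point): Middle of the lid's tab, on the outer face, 80 mm from the hinge.
- core_blue: Blue-coated toroid core: flat ring 60 mm outside, 38 mm hole, 20 mm high, about 110 g, lying flat on the table. Origin at the centre of its underside, z up. May be gripped across its outside or by its 11 mm wall.
- core_blue_center (a point): Centre of the blue core, 10 mm above its underside.
- core_yellow: Yellow-coated toroid core, same size and weight as the blue one, lying flat on the table. Origin at the centre of its underside, z up.
- core_yellow_center (a point): Centre of the yellow core, 10 mm above its underside.
- tape: Roll of black insulating tape with a tan core, 62 x 60 x 19 mm, lying flat; not a core, leave it alone. Origin under its centre.
- flux: Small round flux pot, white with a red lid, 43 mm across, 24 mm high; leave it alone. Origin under its centre.

How it is judged (in metres and radians):
On the way, in this order (a step that is already met when the one before it is completed fails the run):
1. the blue core lies flat on the floor of the tube (distance between core_blue_center and seat_low below 0.006 m), for 0.2 s.
2. the yellow core lies flat on the blue one in the tube, the lid still open (distance between core_blue_center and seat_low below 0.006 m and distance between core_yellow_center and seat_high below 0.006 m and value of joint lid above 1.2 rad), for 0.2 s.
3. the lid is shut over both cores (distance between core_blue_center and seat_low below 0.006 m and distance between core_yellow_center and seat_high below 0.006 m and value of joint lid below 0.08 rad), for 0.2 s.
At the end, for the whole second after the job is handed in: The blue core lies at the bottom of the tube and the yellow core on it (each core's centre within 6 mm of its seat point), both at rest, and the lid is shut to within 0.08 rad (all of step 3 and linear speed of each of core_blue, core_yellow below 0.02 m/s); the robot touches nothing.
It fails at once if the tape roll is moved by more than 30 mm (distance of tape from where it was at the start of the episode above 0.03 m).
It fails at once if the flux pot is moved by more than 30 mm (distance of flux from where it was at the start of the episode above 0.03 m).
It also fails if it takes over 72 s, if anything falls off the work surface, if the arm or the gripper's body presses on something with over 40 N, if the wrist force passes 120 N, or if a joint passes its speed limit or range.

## Working session

There is one attempt and no reset: what is moved stays moved. The work goes in short steps, Python scripts to look and compute and a shell command to move; the robot and the scene stay as the last step left them, time stands still between calls to the robot, and variables do not carry over. Pictures are saved under pics/ and viewed, at most 10 in all, crops included, and the job is handed in when it is done.

```bash
ls; mkdir -p pics; python3 - <<'E'
from cell import env
import cv2,numpy as np
s=env.state();print(s)
ims=[]
for n in("scene","side","wrist"):
    p,d=env.read_camera(n);print(n,env.camera_info(n))
    np.savez(f"pics/{n}0.npz",p=p,d=d);ims.append(p[:,:,::-1])
cv2.imwrite("pics/a.png",cv2.resize(np.vstack([np.hstack(ims[:2]),np.hstack([ims[2],ims[2]*0])]),(800,600)))
E
```

```text
cell.py
pics
steer.py
{'t': 0.0, 'joints': array([ 1.10540223e+00,  4.91568197e-01,  1.55945496e+00,  3.90615252e-06,
        1.09172106e+00, -1.05593846e-01]), 'qvel': array([-0.0005608 ,  0.00078829,  0.00042384, -0.001025  , -0.00031323,
        0.00117838]), 'tau': array([ 2.84691254e-03, -6.12626910e+01, -2.58173704e+01,  6.92936475e-02,
        4.82453650e-02, -1.10187218e-04]), 'eef_pos': array([219.89635093, 584.72571637, 178.25451573]), 'tcp_rot': array([-3.14044786e+00, -1.24817929e-04,  2.78179053e+00]), 'ft_force': array([0.59980096, 0.2002786 , 0.32067087]), 'moment': array([ 0.02796095, -0.03779753, -0.04319245]), 'grip_force': 0.0, 'opening': 1.0014470871660144}
scene {'vertical_fov': 44.24043111875061, 'cx': 259.1391426576726, 'cy': 197.79760615729904, 'dist_coeffs': array([-0.17608253,  0.        ,  0.        ,  0.        ,  0.        ]), 'origin': array([-338.76033891, -497.90201703,  939.96815858]), 'attitude': array([-2.27470015,  0.0212244 , -1.07761184])}
side {'vertical_fov': 43.656605337104736, 'cx': 256.03351490550205, 'cy': 191.0707114280547, 'dist_coeffs': array([-0.08624888,  0.        ,  0.        ,  0.        ,  0.        ]), 'origin': array([-153.41983436,  936.76872187,  655.03639716]), 'attitude': array([-2.0086204 , -0.01508652, -2.51462529])}
wrist {'vertical_fov': 66.83316439556245, 'cx': 256.6339345610865, 'cy': 188.83346572573205, 'dist_coeffs': array([-0.02693585,  0.        ,  0.        ,  0.        ,  0.        ]), 'origin': array([156.42833855, 608.22896991, 383.81686108]), 'attitude': array([ 2.89310109e+00, -4.30288545e-04,  1.21140474e+00])}
```

View pics/a.png

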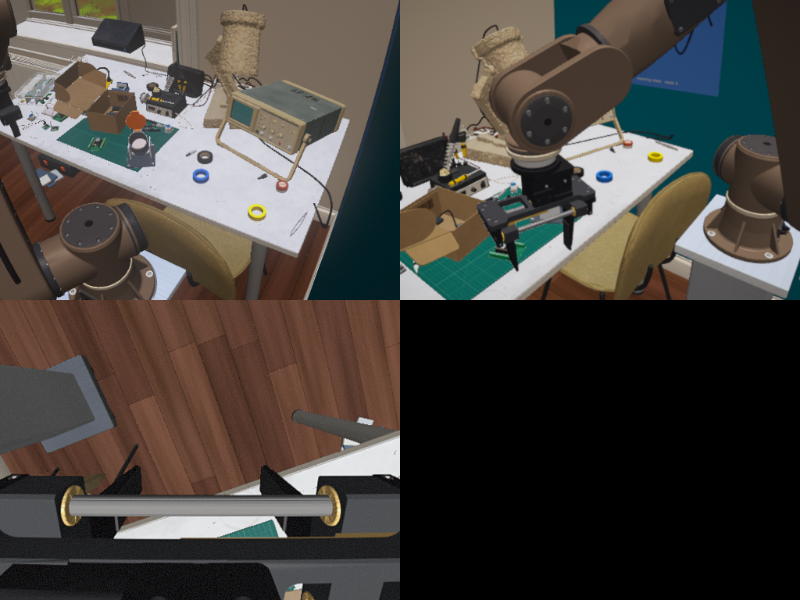

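The scene view (half scale) shows the yellow core at (257,212), the blue core at (201,175), the tape at (205,156), the flux pot at (282,185) and the magazine near (140,145). The side view shows blue at (604,176) and yellow at (655,157). Next I'll measure both cores and look at the magazine up close.

```bash
cat > h.py <<'E'
import cv2,numpy as np
from scipy.spatial.transform import Rotation as Ro
from cell import env
def cam(i):
    f=192/np.tan(np.radians(i["vertical_fov"])/2)
    return np.array([[f,0,i["cx"]],[0,f,i["cy"]],[0,0,1.]]),np.array(i["dist_coeffs"],float),np.array(i["origin"]),Ro.from_euler("xyz",i["attitude"]).as_matrix()
def rays(i,uv):
    K,D,o,R=cam(i)
    n=cv2.undistortPoints(np.asarray(uv,float).reshape(-1,1,2),K,D).reshape(-1,2)
    return o,np.c_[n,np.ones(len(n))]@R.T          # unnormalised: times depth = point
def plane(i,uv,z):
    o,r=rays(i,uv); return o+r*((z-o[2])/r[:,2])[:,None]
def tri(i1,u1,i2,u2):
    (o1,r1),(o2,r2)=rays(i1,[u1]),rays(i2,[u2]); a,b=r1[0],r2[0]
    t=np.linalg.lstsq(np.c_[a,-b],o2-o1,rcond=None)[0]
    p,q=o1+a*t[0],o2+b*t[1]; return (p+q)/2,np.linalg.norm(p-q)
HSV={"blue":((100,150,60),(120,255,255)),"yellow":((24,150,110),(34,255,255)),"orange":((4,150,90),(16,255,255))}
def blob(p,c,box=None):
    m=cv2.inRange(cv2.cvtColor(p,cv2.COLOR_RGB2HSV),*HSV[c])
    if box: k=np.zeros_like(m);k[box[1]:box[3],box[0]:box[2]]=1;m*=k
    cs=cv2.findContours(m,cv2.RETR_EXTERNAL,cv2.CHAIN_APPROX_NONE)[0]
    c=max(cs,key=cv2.contourArea); return c[:,0,:],m
def cloud(i,p,d,box):
    v,u=np.mgrid[box[1]:box[3],box[0]:box[2]]; v,u=v.ravel(),u.ravel(); dd=d[v,u]; k=dd>0
    o,r=rays(i,np.c_[u,v][k]); return o+r*dd[k][:,None],p[v,u][k]
E
python3 - <<'E'
from h import *
I={n:env.camera_info(n) for n in("scene","side")}
P={n:np.load(f"pics/{n}0.npz") for n in I}
for c in("blue","yellow"):
    e={}
    for n in I:
        k,m=blob(P[n]["p"],c,(0,150,512,384) if n=="scene" else (200,150,512,384)); el=cv2.fitEllipse(k);e[n]=el[0]
        x,y,w,h=cv2.boundingRect(k)
        pts,_=cloud(I[n],P[n]["p"],P[n]["d"],(x,y,x+w,y+h))
        mm=m[y:y+h,x:x+w].ravel()>0
        print(c,n,np.round(el[0]),np.round(el[1]),len(k),"plane z10",plane(I[n],[el[0]],10).round(1),"depth median",np.median(pts[mm],0).round(1) if len(mm)==len(pts) else None, np.percentile(pts[mm][:,2],[5,95]) if len(mm)==len(pts) else '')
    print(tri(I["scene"],e["scene"],I["side"],e["side"]))
k,m=blob(P["scene"]["p"],"orange",(140,120,230,230));print(cv2.boundingRect(k))
p=P["scene"]["p"];a=p[180:350,140:400][:,:,::-1];a0=p[120:230,120:230][:,:,::-1]
cv2.imwrite("pics/b.png",np.hstack([cv2.resize(a0,(500,500),interpolation=2),cv2.resize(P["side"]["p"][150:300,50:200][:,:,::-1],(300,500))]))
pts,_=cloud(I["scene"],p,P["scene"]["d"],(145,130,205,220))
E
```

```text
blue scene [257. 223.] [12. 19.] 46 plane z10 [[515.1  -8.1  10. ]] depth median None 
blue side [261. 225.] [14. 20.] 50 plane z10 [[504.9 -12.6  10. ]] depth median None 
(array([506.9151994 , -11.36680881,  13.32452877]), np.float64(7.571960797879474))
yellow scene [329. 270.] [17. 22.] 56 plane z10 [[ 444.4 -258.7   10. ]] depth median [ 435.3 -260.4   19.8] [16.41474406 23.26256905]
yellow side [326. 200.] [11. 18.] 46 plane z10 [[ 436.3 -262.2   10. ]] depth median None 
(array([ 437.74799509, -260.09191026,   13.09565327]), np.float64(6.252335289720752))
(161, 143, 26, 25)
```

View pics/b.png

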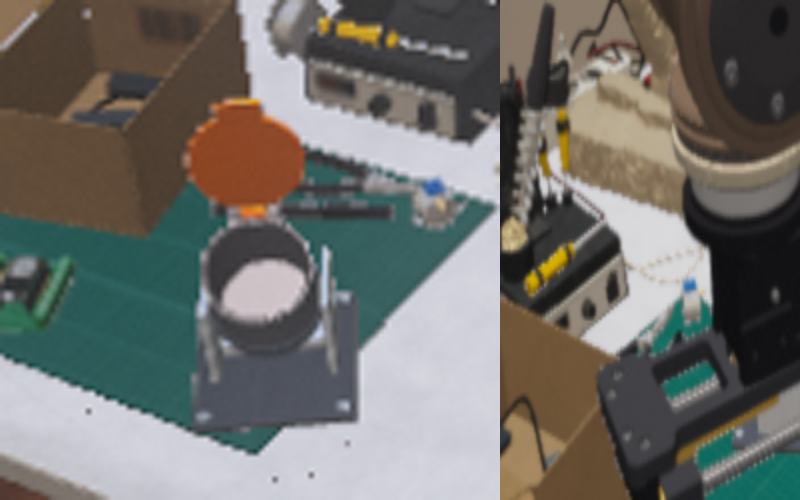

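The magazine crop shows the mouth at about (262,275), i.e. scene pixel (178,180). The lid stands upright behind it and the cheeks rise to about rim level on both sides. I'll work out where the wrist camera has to stand to refine this.

```bash
python3 - <<'E'
from h import *
i=env.camera_info("scene");print("mouth",plane(i,[(177.6,180.5)],104).round())
print("base corners",plane(i,[(120+195/4.545,120+425/4.545),(120+357/4.545,120+418/4.545)],10).round())
P=np.load("pics/scene0.npz");k,m=blob(P["p"],"orange",(140,120,230,230))
v,u=np.nonzero(m);o,r=rays(i,np.c_[u,v]);q=o+r*P["d"][v,u][:,None];q=q[P["d"][v,u]>0];print("lid depth",np.percentile(q,[3,50,97],axis=0).round())
s=env.state();w=env.camera_info("wrist");K,D,o,R=cam(w)
T=Ro.from_euler("xyz",s["tcp_rot"]).as_matrix()
print("cam in tool",T.T@(o-s["eef_pos"]),"axes\n",(T.T@R).round(3),K[0,0])
print("T",T.round(3))
E
```

```text
mouth [[482. 231. 104.]]
base corners [[424. 259.  10.]
 [479. 168.  10.]]
lid depth [[494. 230. 128.]
 [512. 257. 168.]
 [530. 284. 206.]]
cam in tool [  67.70885786   -0.60418102 -205.39486493] axes
 [[ 0.    -0.969 -0.246]
 [ 1.     0.     0.001]
 [-0.001 -0.246  0.969]] 290.9999911337268
T [[-0.936  0.352 -0.   ]
 [ 0.352  0.936 -0.001]
 [ 0.    -0.001 -1.   ]]
```

Units first: shifts go in units of 5 mm and turns go in units of 0.2 rad. So -66 mm is -13.2, -12 mm is -2.4.

```bash
python3 steer.py '[-4,-2.4,-8.2,0,1,-11.2,-6.4,-13.2,0,1,-18.4,-10.6,-13.2,0,1,-25.6,-14.8,-13.2,0,1,-32.8,-19,-13.2,0,1]'
python3 steer.py '[-7.2,-4.2,0,0,1,-14.4,-8.4,0,0,1,-21.6,-12.6,0,0,1,-28.8,-16.8,0,0,1,-36,-21,0,0,1]'
python3 steer.py '[-7.6,-4.8,0,0,1,-7.6,-4.8,0,-0.6,1,-7.6,-4.8,0,-1.2,1,-7.6,-4.8,0,-1.8,1,-7.6,-4.8,0,-2.4,1]'
python3 steer.py '[0,0,0,-0.6,1,0,0,0,-1.2,1,0,0,0,-1.8,1,0,0,0,-2.1,1,0,0,0,-2.1,1]'
cat > snap.py <<'E'
import sys; from h import *
n,t=sys.argv[1:3]; s=env.state(); i=env.camera_info(n); p,d=env.read_camera(n)
np.savez(f"pics/{t}.npz",p=p,d=d,i=np.array(i,dtype=object)); print(s["eef_pos"].round(1),s["tcp_rot"].round(3),s["opening"])
E
cat >> h.py <<'E'
def load(t):
    z=np.load(f"pics/{t}.npz",allow_pickle=True); return z["p"],z["d"],z["i"].item()
E
python3 snap.py wrist w1; python3 -c "
from h import *
cv2.imwrite('pics/w1.png',load('w1')[0][:,:,::-1])"
```

```text
t: 0.57
eef_pos: [334.6, 444.6, 245.4]
tcp_rot: [3.14, 0.001, 2.783]
ft_force: [0.7, 0.8, -0.4]
opening: 1.002
grip_force: 0.0
t: 0.98
eef_pos: [466.2, 282.5, 244.8]
tcp_rot: [3.142, -0.0, 2.782]
ft_force: [0.2, 0.9, 0.3]
opening: 0.997
grip_force: 0.0
t: 1.4
eef_pos: [492.6, 248.0, 244.5]
tcp_rot: [-3.142, -0.001, -3.016]
ft_force: [0.6, -1.3, -0.1]
opening: 0.996
grip_force: 0.0
t: 1.82
eef_pos: [492.4, 248.4, 244.6]
tcp_rot: [3.141, -0.0, -2.599]
ft_force: [-0.2, -0.0, -0.6]
opening: 1.001
grip_force: 0.0
[492.4 248.4 244.6] [ 3.141 -0.    -2.599] 1.000699798810814
```

View pics/w1.png

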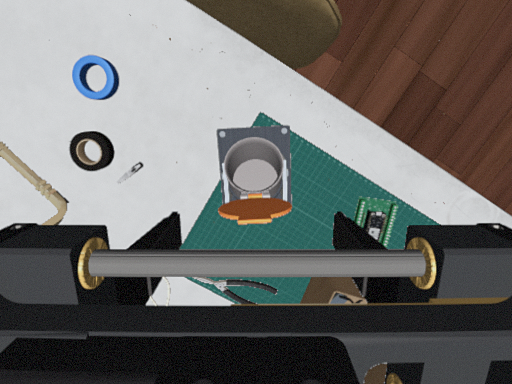

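The wrist view shows the mouth at (254,166), the lid edge-on at (255,208), base screws at (222,134) and (284,130), blue at (95,77) and tape at (92,150). I'll take a second wrist view for triangulation.

Converted, 60 mm is 12, -40 mm is -8.

```bash
python3 steer.py '[-4,6,0,0,1,-8,12,0,0,1,-8,12,0,0,1]' | head -2
python3 snap.py wrist w2; python3 - <<'E'
from h import *
c=[]
for t in("w1","w2"):
    p,d,i=load(t)
    g=cv2.cvtColor(p,cv2.COLOR_RGB2HSV); m=cv2.inRange(g,(4,150,90),(16,255,255)); k=max(cv2.findContours(m,0,1)[0],key=cv2.contourArea)
    x,y,w,h=cv2.boundingRect(k); print(t,"lid box",x,y,w,h)
    x0,y0=x+w//2-50,y-95; print("crop at",x0,y0)
    c.append(cv2.resize(p[y0:y0+120,x0:x0+100][:,:,::-1],(400,480),interpolation=cv2.INTER_CUBIC))
    k,m=blob(p,"blue",(0,0,300,200)); print("blue",cv2.fitEllipse(k))
    if t=="w1":u1,i1=cv2.fitEllipse(k)[0],i
    else: print(tri(i1,u1,i,cv2.fitEllipse(k)[0]))
    print(plane(i,[cv2.fitEllipse(k)[0]],10))
cv2.imwrite("pics/c.png",np.hstack(c))
E
```

```text
t: 2.12
eef_pos: [495.9, 324.6, 244.5]
[495.9 324.6 244.5] [ 3.141e+00  1.000e-03 -2.602e+00] 1.001689072246537
w1 lid box 218 198 74 23
crop at 205 103
blue ((94.85379791259766, 77.23733520507812), (39.70656967163086, 46.65391159057617), 126.04431915283203)
[[508.51679089 -14.45930417  10.        ]]
w2 lid box 152 161 77 14
crop at 140 66
blue ((46.394630432128906, 46.858482360839844), (40.59709930419922, 50.796974182128906), 128.0640411376953)
(array([508.59474967, -14.55382566,   9.82908244]), np.float64(0.09706091703881477))
[[508.61628312 -14.44450436  10.        ]]
```

View pics/c.png

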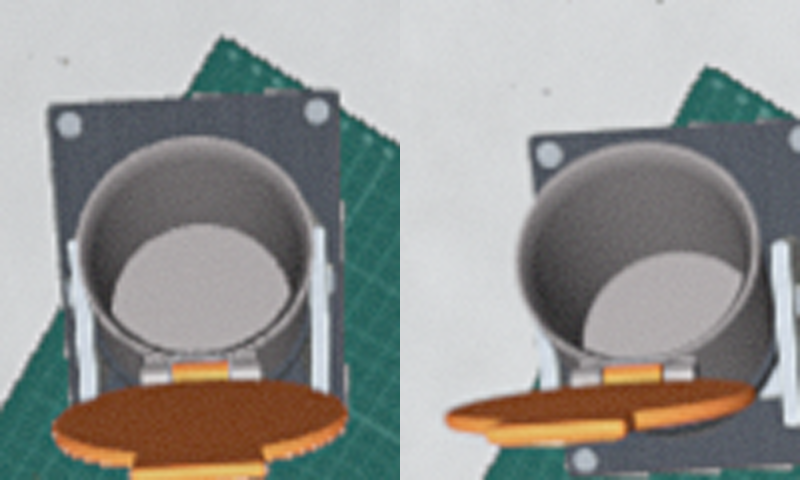

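The crops show the rim ellipse centred at (195,246) in the left one and (237,249) in the right one, with a clean empty bore. The hinge is at (200,371) and (233,372).

```bash
python3 - <<'E'
from h import *
_,_,i1=load("w1");_,_,i2=load("w2")
a=lambda x,y:(205+x/4-.4,103+y/4-.4); b=lambda x,y:(140+x/4-.4,66+y/4-.4)
m,e=tri(i1,a(195,246),i2,b(237,249));print("mouth",m.round(1),e)
h,e=tri(i1,a(200,371),i2,b(233,372));print("hinge",h.round(1),e,h-m,"len",np.linalg.norm(h-m))
s,e=tri(i1,a(69,125),i2,b(148,154));print("screwL",s.round(1),e)
sc=plane(i1,[a(69,125),a(316,111)],10);dv=sc[1]-sc[0];print(sc.round(1),np.linalg.norm(dv),"y-axis yaw",np.arctan2(dv[1],dv[0])-np.pi/2, "hinge yaw",np.arctan2(*(h-m)[1::-1]))
mx=np.array([1,0])
# left/right extent of lid edges at tab for lid angle: outer tab mid
t,e=tri(i1,a(200,467),i2,b(155,432));print("tab",t.round(1),e,t-h)
# left/right rim points
for q in((77,245),(313,245)):print(plane(i1,[a(*q)],104).round(1))
# rim depth check
p,d,i=load("w1");K=range
for q in((195,140),(80,245),(311,245)):
    u=np.array(a(*q)).round().astype(int);o,r=rays(i,[u]);print((o+r[0]*d[u[1],u[0]]).round(1))
E
```

```text
mouth [485.1 238.5 104.1] 0.5592850944208622
hinge [512.3 256.7 126.7] 0.4450268475919483 [27.1945818  18.22262273 22.58629915] len 39.77122285957591
screwL [483.7 182.5  16. ] 0.10799254609763523
[[484.4 182.1  10. ]
 [432.5 258.1  10. ]] 92.07323443540439 y-axis yaw 0.5989043366545879 hinge yaw 0.5903639224918387
tab [512.1 256.6 209.1] 1.3703571761578803 [-0.21318726 -0.13721745 82.37848704]
[[503.4 208.  104. ]]
[[466.8 268.7 104. ]]
[460.4 222.7  85. ]
[503.3 209.2 101.8]
[467.4 267.8 104.8]
```

Converted, 60 mm is 12, -149 mm is -29.8, -0.055 rad is -0.275.

```bash
cat > go.py <<'E'
import sys; from h import *
x,y,z,yaw=map(float,sys.argv[1:5]); s=env.state(); T=Ro.from_euler("xyz",s["tcp_rot"]).as_matrix()
d=T.T@(np.array([x,y,z])-s["eef_pos"]); dy=(s["tcp_rot"][2]-yaw+np.pi)%(2*np.pi)-np.pi
print("to go",d.round(1),"turn",round(dy,3),"pose",s["eef_pos"].round(1),s["tcp_rot"].round(3),"q6",s["joints"][5].round(2),"F",s["ft_force"].round(1),"open",round(s["opening"],3),"grip",s["grip_force"])
E
python3 steer.py '[4,-7,0,-0.275,1,8,-14,0,-0.275,1,12,-22,0,-0.275,1,16.4,-29.8,0,-0.275,1,16.4,-29.8,0,-0.275,1]' >/dev/null
python3 steer.py '[4,-6,2,0,1,8,-12,4,0,1,12,-17.6,6,0,1,15,-23.2,10,0,1,18,-28.8,14,0,1]' | grep -A1 eef
python3 steer.py '[0,0,8,0,1,0,0,14,0,1,0,0,18,0,1,0,0,18,0,1]' | grep eef
python3 go.py 508.6 -14.5 9 -2.547; python3 snap.py wrist w3; python3 - <<'E'
from h import *
p,d,i=load("w3");k,m=blob(p,"blue");e=cv2.fitEllipse(k);print(e,plane(i,[e[0]],10),plane(i,[e[0]],20)); cv2.imwrite("pics/w3.png",p[:,:,::-1])
E
```

```text
eef_pos: [508.2, -21.0, 174.7]
tcp_rot: [-3.141, 0.001, -2.549]
eef_pos: [506.2, -19.3, 81.4]
to go [-5.   2.4 72.4] turn -0.002 pose [506.2 -19.3  81.4] [ 3.137 -0.004 -2.549] q6 -2.33 F [-0.   0.3  0.4] open 1.001 grip 0.0
[506.2 -19.3  81.4] [ 3.137 -0.004 -2.549] 1.0006340518741905
((260.9604187011719, 193.0951690673828), (59.877803802490234, 60.083621978759766), 109.3077392578125) [[509.18393396 -13.11404285  10.        ]] [[507.09455552 -14.7718455   20.        ]]
```

Converted, -5 mm is -1, 2.4 mm is 0.48.

```bash
python3 steer.py '[-1,0.48,7,0,1,-1,0.48,10,0,1,-1,0.48,10,0,1]' >/dev/null; python3 go.py 508.7 -14.4 9 -2.547
```

```text
to go [ 1.8  0.8 25. ] turn 0.0 pose [510.7 -14.1  34. ] [ 3.140e+00 -1.000e-03 -2.547e+00] q6 -2.32 F [-0.6  0.1  0.3] open 0.999 grip 0.0
```

View pics/w3.png

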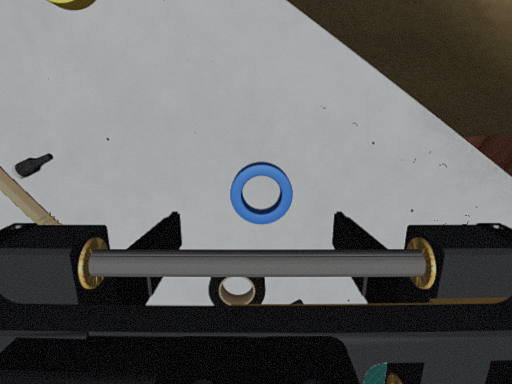

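The blue core sits between the fingers at (261,193). The tape, at (238,290), is clear. Descending and gripping.

Converted, 25 mm is 5, 20 mm is 4.

```bash
python3 steer.py '[0.36,0.16,4,0,1,0.36,0.16,5,0,1,0.36,0.16,5,0,0.75]' >/dev/null;  python3 steer.py '[0,0,0,0,0.5,0,0,0,0,0.4,0,0,0,0,0.4,0,0,0,0,0.4,0,0,0,0,0.4]' ; python3 go.py 508.7 -14.4 9 -2.547
```

```text
t: 4.3
eef_pos: [509.5, -14.7, 10.3]
tcp_rot: [-3.141, 0.001, -2.546]
ft_force: [-0.9, -0.0, 0.4]
opening: 0.636
grip_force: 0.0
to go [0.5 0.7 1.3] turn 0.001 pose [509.5 -14.7  10.3] [-3.141e+00  1.000e-03 -2.546e+00] q6 -2.32 F [-0.9 -0.   0.4] open 0.636 grip 0.0
```

Converted, -170 mm is -34, -150 mm is -30.

```bash
python3 steer.py '[0,0,0,0,0.4,0,0,0,0,0.4,0,0,0,0,0.4]'|tail -2;python3 steer.py '[0,0,-6,0,0.4,0,0,-14,0,0.4,0,0,-22,0,0.4,0,0,-30,0,0.4,0,0,-34,0,0.4]'; python3 go.py 469.4 227.9 170 -2.547
python3 - <<'E'
from h import *
M=np.array([485.1,238.5,104.1]);c,s=np.cos(.595),np.sin(.595)
A=np.array([[c,s,0],[-s,c,0],[0,0,1]])
p,d,i=load("w1");q,_=cloud(i,p,d,(215,150,297,200));q=(q-M)@A.T
for sg in(1,-1):
    k=q[(abs(q[:,1]*sg-42)<5)&(q[:,2]>-60)&(q[:,0]<30)];o=k[np.argsort(k[:,0])];print(o[::max(1,len(o)//12)].round(0).tolist())
print("w/ dx3:",M+A.T@[3,0,10],"pre",M+A.T@[-27,0,62])
E
```

```text
opening: 0.434
grip_force: 0.0
t: 4.97
eef_pos: [510.3, -14.8, 184.2]
tcp_rot: [-3.138, 0.004, -2.546]
ft_force: [-0.5, 0.7, 0.6]
opening: 0.4
grip_force: 0.0
to go [-102.2  223.9   13.8] turn 0.001 pose [510.3 -14.8 184.2] [-3.138  0.004 -2.546] q6 -2.32 F [-0.5  0.7  0.6] open 0.4 grip 0.0
[[1.0, 40.0, -51.0], [2.0, 38.0, -34.0], [6.0, 40.0, -33.0], [10.0, 39.0, -33.0], [14.0, 38.0, -32.0], [16.0, 39.0, -35.0], [18.0, 44.0, -44.0], [20.0, 38.0, -33.0], [21.0, 44.0, -41.0], [24.0, 39.0, -33.0], [25.0, 39.0, -34.0], [28.0, 38.0, -33.0]]
[[1.0, -41.0, -36.0], [4.0, -42.0, -34.0], [8.0, -43.0, -35.0], [10.0, -43.0, -35.0], [14.0, -40.0, -34.0], [17.0, -44.0, -42.0], [19.0, -46.0, -43.0], [20.0, -44.0, -42.0], [21.0, -45.0, -42.0], [23.0, -38.0, -34.0], [24.0, -45.0, -43.0], [26.0, -37.0, -35.0], [27.0, -37.0, -35.0], [29.0, -39.0, -32.0]]
w/ dx3: [487.5844455  240.18152626 114.1       ] pre [462.73999053 223.36626363 166.1       ]
```

The fingers closed past 60 mm with no grip force, so the grasp missed. Looking again.

```bash
python3 snap.py wrist w4; python3 snap.py side s4; python3 snap.py scene c4; python3 - <<'E'
from h import *
a=[load(t)[0][:,:,::-1] for t in("w4","s4","c4")]
cv2.imwrite("pics/d.png",np.hstack([cv2.resize(a[0],(460,345)),cv2.resize(a[1][130:300,150:320],(340,345))]))
p,d,i=load("w4");k,m=blob(p,"blue");e=cv2.fitEllipse(k);print(e,plane(i,[e[0]],10))
E
```

```text
[510.3 -14.8 184.2] [-3.138  0.004 -2.546] 0.40037729494265667
[511.4 -14.9 186.2] [-3.136  0.006 -2.546] 0.4027038646271385
[510.8 -14.9 183.4] [-3.137  0.005 -2.546] 0.4005941592905335
((259.4167785644531, 167.72378540039062), (43.722808837890625, 44.159454345703125), 173.954833984375) [[509.04711429 -13.07513465  10.        ]]
```

View pics/d.png

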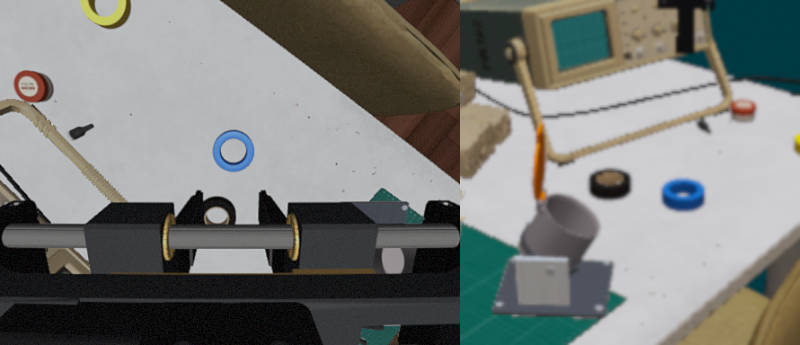

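The fingers closed through where the ring should be, yet the blue core hasn't moved: still (509,-13) from this view. I'll check the true fingertip position with the wrist depth.

```bash
python3 - <<'E'
from h import *
K0=None
for t,pose in(("w3",([506.2,-19.3,81.4],[3.137,-.004,-2.549])),("w4",([510.3,-14.8,184.2],[-3.138,.004,-2.546]))):
    p,d,i=load(t);T=Ro.from_euler("xyz",pose[1]).as_matrix()
    v,u=np.nonzero((d>0)&(d<260)&(np.arange(384)[:,None]<300));o,r=rays(i,np.c_[u,v]);q=(o+r*d[v,u][:,None]-pose[0])@T
    k=(q[:,2]>-45)&(q[:,2]<15)
    print(t,k.sum(),"cam-tool",T.T@(np.array(i["origin"])-pose[0]))
    for s in(1,-1):
        f=q[k&(q[:,1]*s>0)]
        if len(f):print(np.percentile(f,[1,25,50,75,99],axis=0).round(1).tolist(), "lowest",f[np.argsort(-f[:,2])[:3]].round(1).tolist())
    w=d[v,u]
# table height under wrist depth, and core
    v,u=np.nonzero((d>0)&(np.arange(384)[:,None]<160)&(np.arange(512)[None]>150)&(np.arange(512)[None]<250));o,r=rays(i,np.c_[u,v]);q=o+r*d[v,u][:,None];print("table z",np.median(q[:,2]))
    k,m=blob(p,"blue");v,u=np.nonzero(m&(d>0));o,r=rays(i,np.c_[u,v]);q=o+r*d[v,u][:,None];print("blue",np.percentile(q,[2,50,98],axis=0).round(1).tolist())
E
```

```text
w3 381 cam-tool [  68.59013871   -1.36188325 -205.49544019]
[[-9.9, 45.9, -45.0], [-3.0, 46.3, -42.7], [3.5, 46.5, -40.5], [10.0, 46.7, -37.6], [11.9, 50.9, -35.5]] lowest [[3.3, 46.4, -35.4], [-10.9, 46.7, -35.4], [-6.7, 46.4, -35.5]]
[[-9.9, -53.4, -44.9], [-3.3, -49.6, -42.4], [3.8, -49.0, -40.5], [9.9, -48.9, -37.6], [11.7, -48.6, -35.2]] lowest [[-8.4, -49.2, -34.9], [-6.9, -49.1, -35.0], [9.2, -49.2, -35.3]]
table z -0.8424377258590994
blue [[480.4, -41.4, 12.6], [511.1, -11.2, 19.3], [535.2, 13.3, 20.8]]
w4 212 cam-tool [  68.64269363   -1.40512425 -205.43058324]
[[-9.4, 17.7, -44.9], [-1.8, 17.8, -42.6], [8.0, 17.8, -40.6], [11.1, 19.3, -37.9], [11.7, 22.1, -35.3]] lowest [[-1.4, 17.9, -35.0], [9.9, 18.8, -35.3], [11.3, 19.9, -35.6]]
[[-9.1, -24.7, -44.9], [-2.0, -21.9, -42.7], [8.0, -20.4, -40.3], [11.3, -20.3, -37.6], [11.7, -20.2, -35.2]] lowest [[9.8, -21.3, -35.0], [-1.3, -20.4, -35.2], [0.0, -20.3, -35.2]]
table z -0.8724643238584804
blue [[480.5, -41.4, 15.9], [511.7, -8.8, 19.3], [535.8, 13.7, 20.9]]
```

Depth and pixel geometry agree: the real fingertips end about 35 mm above the reported TCP. That explains the miss, with the tips at z≈45 when the TCP read 10. I'll correct for it and descend in small steps, watching the force.

```bash
python3 steer.py '[0,0,8,0,0.9,0,0,16,0,0.9,0,0,24,0,0.9,0,0,32,0,0.9,0,0,34,0,0.9]'|grep eef
python3 steer.py '[0,0,0,0,0.9,0,0,0,0,0.9,0,0,0,0,0.9]'|tail -3
python3 steer.py '[0,0,2,0,0.9,0,0,4,0,0.9,0,0,4,0,0.9]'|grep -E "eef|force"
python3 go.py 508.7 -14.4 -25 -2.547
```

```text
eef_pos: [505.6, -14.2, 4.0]
ft_force: [-0.1, -0.7, 0.2]
opening: 0.88
grip_force: 0.0
eef_pos: [509.0, -14.6, -11.1]
ft_force: [-2.0, -0.5, 0.6]
grip_force: 0.0
to go [ 0.1  0.3 13.9] turn 0.001 pose [509.  -14.6 -11.1] [ 3.141 -0.    -2.546] q6 -2.32 F [-2.  -0.5  0.6] open 0.898 grip 0.0
```

```bash

python3 steer.py '[0,0,2,0,0.9,0,0,2.8,0,0.9,0,0,2.8,0,0.7,0,0,2.8,0,0.5,0,0,2.8,0,0.5]'|grep -E "eef|force"
python3 steer.py '[0,0,0,0,0.5,0,0,0,0,0.5,0,0,0,0,0.5,0,0,0,0,0.5]'
python3 go.py 508.7 -14.4 -25 -2.547
```

```text
eef_pos: [509.4, -14.7, -24.2]
ft_force: [-0.6, -0.1, -0.2]
grip_force: 0.0
t: 6.78
eef_pos: [509.4, -14.7, -24.0]
tcp_rot: [-3.141, 0.0, -2.546]
ft_force: [0.2, -0.3, 1.6]
opening: 0.614
grip_force: 30.0
to go [0.5 0.6 1. ] turn 0.001 pose [509.4 -14.7 -24. ] [-3.141  0.    -2.546] q6 -2.32 F [ 0.2 -0.3  1.6] open 0.614 grip 30.000264141708612
```

The blue core is gripped. Lifting it and moving to the pre-insertion point, about 55 mm up along the tube axis.

```bash

python3 steer.py '[0,0,-6,0,0.5,0,0,-14,0,0.5,0,0,-22,0,0.5,0,0,-30,0,0.5,0,0,-32.8,0,0.5]'|grep -E "eef|force"
python3 steer.py '[-3,7.2,0,0,0.5,-6,14.4,0,0,0.5,-9.2,21.6,0,0,0.5,-12.4,28.8,0,0,0.5,-15.4,36,0,0,0.5]'|grep -E "eef|force"
python3 steer.py '[-2.4,6,0,0,0.5,-3.6,8.6,0,0,0.5,-3.6,8.6,0,0,0.5,-3.6,8.6,0,0,0.5]'|grep -E "eef|open|force"
python3 go.py 462.7 223.4 132 -2.547
python3 snap.py wrist w5; python3 - <<'E'
from h import *
p,d,i=load("w5");s=env.state();T=Ro.from_euler("xyz",s["tcp_rot"]).as_matrix()
k,m=blob(p,"blue");v,u=np.nonzero(m&(d>0));o,r=rays(i,np.c_[u,v]);q=(o+r*d[v,u][:,None]-s["eef_pos"])@T;q=q[q[:,2]<0]
print("core in tool",np.percentile(q,[1,50,99],axis=0).round(1).tolist(), cv2.boundingRect(k))
cv2.imwrite("pics/w5.png",p[:,:,::-1])
E
```

```text
eef_pos: [510.9, -14.9, 144.9]
ft_force: [0.6, -0.2, -0.5]
grip_force: 30.0
eef_pos: [471.5, 179.2, 140.0]
ft_force: [1.6, 0.6, -0.4]
grip_force: 30.0
eef_pos: [462.6, 223.6, 139.7]
ft_force: [0.5, -0.6, -1.3]
opening: 0.621
grip_force: 30.0
to go [ 0.  -0.2  7.7] turn 0.003 pose [462.6 223.6 139.7] [-3.142 -0.    -2.544] q6 -1.85 F [ 0.5 -0.6 -1.3] open 0.621 grip 29.999628723599017
[462.6 223.6 139.7] [-3.142 -0.    -2.544] 0.6210342245340742
core in tool [[-14.9, -29.5, -125.1], [10.2, 0.3, -43.1], [29.8, 28.5, -28.9]] (207, 179, 100, 71)
```

View pics/w5.png

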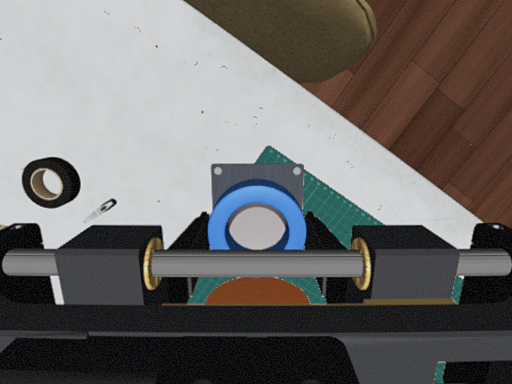

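The blue core is centred between the fingers at (257,232) and level, with the tube directly below and behind. Inserting along the tube axis.

Units first: shifts go in units of 5 mm and turns go in units of 0.2 rad. So 50 mm is 10, 44 mm is 8.8.

```bash

python3 steer.py '[0,0,1.6,0,0.5,-1.6,0,4.4,0,0.5,-3,0,6.8,0,0.5,-4.2,0,8.8,0,0.5,-4.8,0,10,0,0.5]'|grep -E "eef|open|force"
python3 steer.py '[-0.6,0,1,0,0.5,-1.2,0,2,0,0.5,-1.2,0,2,0,0.5,-1.2,0,2,0,0.5]'|grep -E "eef|open|force"
python3 go.py 487.6 240.2 79.5 -2.547
```

```text
eef_pos: [483.2, 235.9, 88.3]
ft_force: [-1.1, 0.0, -1.8]
opening: 0.614
grip_force: 30.0
eef_pos: [485.4, 238.8, 78.7]
ft_force: [-7.0, -4.2, -3.7]
opening: 0.614
grip_force: 30.0
to go [-2.6 -0.1 -0.8] turn 0.001 pose [485.4 238.8  78.7] [ 3.14  -0.006 -2.546] q6 -1.83 F [-7.  -4.2 -3.7] open 0.614 grip 29.99930704012513
```

```bash

python3 steer.py '[0.4,0,0,0,0.7,0.4,0,0,0,0.8,0.4,0,0,0,0.8,0.4,0,0,0,0.8,0.4,0,0,0,0.8]'|grep -E "eef|open|force"
python3 steer.py '[2,0,-3.4,0,0.8,4,0,-6.8,0,0.8,8,0,-14,0,0.8,11,0,-19,0,0.8,11,0,-19,0,0.8]'|grep -E "eef|open|force"
python3 snap.py wrist w6;python3 snap.py scene c6; python3 - <<'E'
from h import *
a=load("w6")[0][:,:,::-1];b=load("c6")[0][:,:,::-1]
cv2.imwrite("pics/e.png",np.hstack([cv2.resize(a[80:300,130:390],(480,406)),cv2.resize(b[130:230,135:215],(320,406),interpolation=2)]))
E
```

```text
eef_pos: [486.5, 239.0, 80.1]
ft_force: [-0.7, 0.6, 0.4]
opening: 0.797
grip_force: 0.0
eef_pos: [440.6, 207.8, 179.2]
ft_force: [0.0, 0.4, 0.6]
opening: 0.799
grip_force: 0.0
[440.6 207.8 179.2] [-3.14   0.006 -2.546] 0.798969781283776
[441.1 208.1 177.2] [-3.14   0.005 -2.547] 0.8022311542968227
```

View pics/e.png

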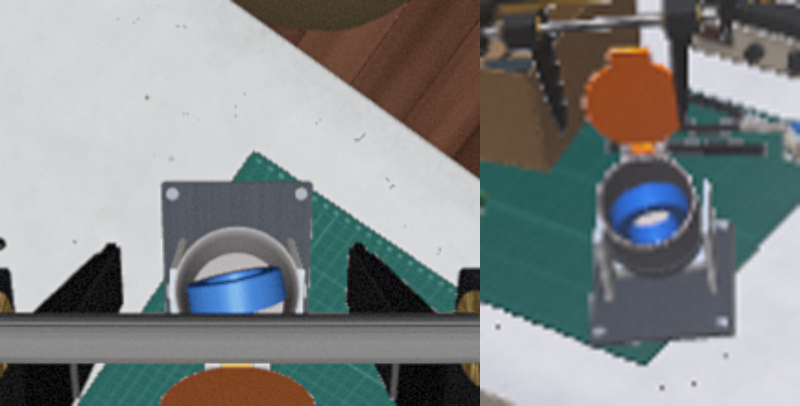

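The blue core did not slide down flat. It sits tilted in the bore, with floor visible on its robot side (left crop, about (235,290)). I'll get a clear view of it.

```bash

python3 steer.py '[0,0,-8,0,0.6,-2,0,-10,0,0.4,-6,0,-10,0,0.2,-10,0,-10,0,0,-10,0,-10,0,0]'|grep -E "eef|open|force"
python3 snap.py wrist w7; python3 - <<'E'
from h import *
p,d,i=load("w7")
M=np.array([485.1,238.5,104.1]);c,s=np.cos(.595),np.sin(.595)
A=np.array([[c,s,0],[-s,c,0],[0,0,1]]);B=np.array([[.866,0,.5],[0,1,0],[-.5,0,.866]])
k,m=blob(p,"blue",(150,100,350,260));print(cv2.boundingRect(k));v,u=np.nonzero(m&(d>0));o,r=rays(i,np.c_[u,v]);q=((o+r*d[v,u][:,None])-M)@A.T
t=q@B.T;print("world-mag pct",np.percentile(q,[2,50,98],axis=0).round(1).tolist(),"tube",np.percentile(t,[2,50,98],axis=0).round(1).tolist())
for lo in range(-35,35,10):
    z=t[(t[:,0]>=lo)&(t[:,0]<lo+10)&(abs(t[:,1])<30)]
    if len(z):print(lo,len(z),np.percentile(z[:,2],[5,50,95]).round(1))
x,y=cv2.boundingRect(k)[:2];cv2.imwrite("pics/f.png",cv2.resize(p[y-25:y+75,x-30:x+100][:,:,::-1],(650,500),interpolation=2))
E
```

```text
eef_pos: [484.4, 237.6, 223.4]
ft_force: [-0.2, -1.0, -1.3]
opening: 0.507
grip_force: 0.0
[484.4 237.6 223.4] [ 3.141 -0.    -2.546] 0.5069684965226441
(257, 172, 25, 20)
world-mag pct [[-3.6, -28.5, -20.0], [7.8, 3.6, -4.1], [21.1, 26.7, 2.1]] tube [[-9.5, -28.5, -23.1], [3.8, 3.6, -7.4], [15.0, 26.7, -1.2]]
-15 58 [-19.1  -9.3  -2.4]
-5 284 [-20.1  -6.3  -1.2]
5 263 [-21.5  -7.5  -3.4]
15 12 [-16.3 -10.7  -7.2]
```

View pics/f.png

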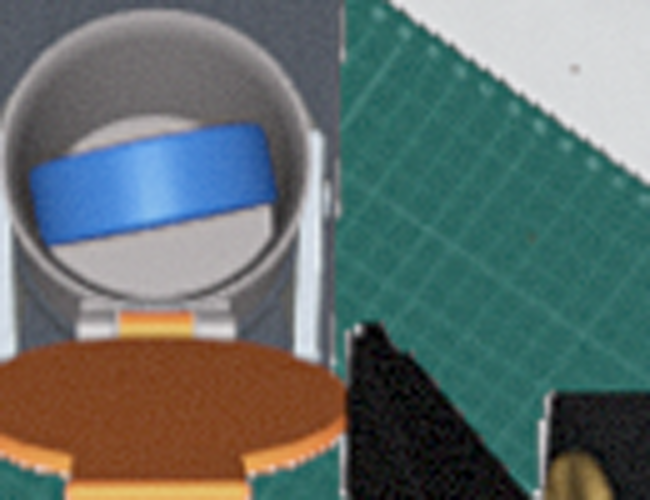

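The crop shows the blue core standing on edge in the tube: the band at (155,180), with the floor visible on both sides of it. It tipped past flat on release. The plan is to press lightly on its top with closed fingers and drag it towards the robot to topple it. First I'll measure its top and the gripper body clearance.

```bash
python3 - <<'E'
from h import *
p,d,i=load("w7")
M=np.array([485.1,238.5,104.1]);c,s=np.cos(.595),np.sin(.595)
A=np.array([[c,s,0],[-s,c,0],[0,0,1]]);B=np.array([[.866,0,.5],[0,1,0],[-.5,0,.866]])
m=cv2.inRange(cv2.cvtColor(p,cv2.COLOR_RGB2HSV),(100,120,40),(120,255,255));m[:,:150]=0;m[260:]=0;m[:100]=0
v,u=np.nonzero(m&(d>0));o,r=rays(i,np.c_[u,v]);q=((o+r*d[v,u][:,None])-M)@A.T;t=q@B.T
q=q[abs(q[:,0])<40];t=q@B.T
for y in range(-30,30,10):
    k=(q[:,1]>=y)&(q[:,1]<y+10);print(y,k.sum(),"magx",np.percentile(q[k][:,0],[2,50,98]).round(0),"z",np.percentile(q[k][:,2],[2,50,98]).round(0),"tube x",np.percentile(t[k][:,0],[2,50,98]).round(0),"t",np.percentile(t[k][:,2],[2,50,98]).round(0))
# gripper body near points in tool frame
pose=([484.4,237.6,223.4],[3.141,0,-2.546]);T=Ro.from_euler("xyz",pose[1]).as_matrix()
v,u=np.nonzero((d>0)&(d<200));o,r=rays(i,np.c_[u,v]);g=(o+r*d[v,u][:,None]-pose[0])@T
for lo in range(-140,-30,10):
    k=(g[:,2]>=lo)&(g[:,2]<lo+10)
    if k.sum()>20:print("toolz",lo,k.sum(),np.percentile(g[k],[1,99],axis=0).round(0).tolist())
E
```

```text
-30 113 magx [ 3. 13. 23.] z [-19. -10.  -6.] tube x [-2.  6. 15.] t [-26. -16.  -8.]
-20 154 magx [-0. 10. 20.] z [-6. -3.  1.] tube x [-2.  7. 16.] t [-13.  -7.  -2.]
-10 130 magx [-3.  6. 29.] z [-42.   0.   2.] tube x [-4.  5. 15.] t [-51.  -3.  -0.]
0 149 magx [-4.  5. 16.] z [-6. -0.  3.] tube x [-5.  3. 13.] t [-8. -3. -0.]
10 140 magx [-5.  4. 14.] z [-12.  -5.   0.] tube x [-9.  1. 11.] t [-13.  -6.  -2.]
20 98 magx [-3.  6. 14.] z [-24. -13.  -6.] tube x [-12.  -2.   7.] t [-25. -14.  -9.]
toolz -140 18281 [[-8.0, -75.0, -139.0], [35.0, 73.0, -130.0]]
toolz -130 10392 [[-22.0, -77.0, -130.0], [35.0, 74.0, -120.0]]
toolz -120 2775 [[-31.0, -81.0, -120.0], [35.0, 79.0, -111.0]]
toolz -110 342 [[-7.0, -27.0, -110.0], [10.0, 25.0, -100.0]]
toolz -100 391 [[-11.0, -27.0, -100.0], [3.0, 25.0, -90.0]]
toolz -90 470 [[-11.0, -35.0, -90.0], [12.0, 33.0, -80.0]]
toolz -80 416 [[-10.0, -35.0, -80.0], [12.0, 32.0, -70.0]]
toolz -70 373 [[-0.0, -34.0, -70.0], [12.0, 31.0, -60.0]]
toolz -60 318 [[-5.0, -32.0, -60.0], [12.0, 30.0, -50.0]]
toolz -50 269 [[-9.0, -31.0, -50.0], [12.0, 29.0, -40.0]]
toolz -40 117 [[-10.0, -30.0, -40.0], [12.0, 27.0, -35.0]]
```

```bash

python3 steer.py '[1,0,8,0,0,1,0,16,0,0,1,0,22,0,0,1,0,26,0,0,1,0,27.6,0,0]'|grep -E "eef|open|force"
python3 steer.py '[-1.6,0,0,0,0,-2.6,0,0,0,0,-2.6,0,1,0,0,-2.6,0,1.8,0,0,-2.6,0,2.4,0,0]'|grep -E "eef|open|force"
python3 steer.py '[0,0,0.4,0,0,0,0,0.8,0,0,0,0,0.8,0,0]'|grep -E "eef|open|force"
```

```text
eef_pos: [475.8, 232.5, 83.2]
ft_force: [0.9, 0.1, 0.2]
opening: 0.114
grip_force: 0.0
eef_pos: [488.8, 240.7, 75.1]
ft_force: [1.1, 0.5, 0.6]
opening: 0.004
grip_force: 0.0
eef_pos: [488.6, 240.6, 71.1]
ft_force: [-1.1, -0.7, 4.8]
opening: 0.001
grip_force: 2.5
```

```bash

python3 steer.py '[0,0,0.4,0,0,0.6,0,0.6,0,0,1.4,0,0.8,0,0,2.2,0,1,0,0,3,0,1.4,0,0]'|grep -E "eef|force"
python3 steer.py '[0.8,0,0.4,0,0,1.6,0,0.8,0,0,2.2,0,1.4,0,0,2.2,0,2,0,0]'|grep -E "eef|force"
```

```text
eef_pos: [479.8, 233.4, 66.9]
ft_force: [3.1, 1.5, 36.5]
grip_force: 16.3
eef_pos: [466.8, 225.8, 54.1]
ft_force: [0.1, -1.7, 1.1]
grip_force: 0.6
```

```bash

python3 steer.py '[0,0,-8,0,0,0,0,-16,0,0,-2,0,-24,0,0,-4,0,-32,0,0,-4,0,-33,0,0]'|grep -E "eef|force"
cat > tube.py <<'E'
import sys; from h import *
t0,col=sys.argv[1:3]; p,d,i=load(t0)
M=np.array([485.1,238.5,104.1]);c,s=np.cos(.595),np.sin(.595)
A=np.array([[c,s,0],[-s,c,0],[0,0,1]]);B=np.array([[.866,0,.5],[0,1,0],[-.5,0,.866]])
m=cv2.inRange(cv2.cvtColor(p,cv2.COLOR_RGB2HSV),*HSV[col])
v,u=np.nonzero((m>0)&(d>0));o,r=rays(i,np.c_[u,v]);t=((o+r*d[v,u][:,None])-M)@A.T@B.T
t=t[(np.hypot(t[:,0],t[:,1])<36)&(t[:,2]>-70)]
print(len(t),"extent",np.percentile(t,[2,98],axis=0).round(1).tolist())
n=np.linalg.lstsq(np.c_[t[:,:2],np.ones(len(t))],t[:,2],rcond=None)[0];print("plane",n.round(3))
for x in range(-32,32,8):
    k=(t[:,0]>=x)&(t[:,0]<x+8)
    if k.sum()>5:print(x,k.sum(),"y",np.percentile(t[k][:,1],[2,98]).round(0),"t",np.percentile(t[k][:,2],[2,50,98]).round(0))
l=cv2.inRange(cv2.cvtColor(p,cv2.COLOR_RGB2HSV),*HSV["orange"]);v,u=np.nonzero((l>0)&(d>0));o,r=rays(i,np.c_[u,v]);q=((o+r*d[v,u][:,None])-M)@A.T;q=q[(abs(q[:,1])<42)&(q[:,2]>15)&(abs(q[:,0]-50)<60)]
if len(q):print("lid pts",np.percentile(q,[2,98],axis=0).round(0).tolist())
E
python3 snap.py wrist w8; python3 tube.py w8 blue
```

```text
eef_pos: [486.8, 238.7, 225.0]
ft_force: [-0.5, 0.2, -0.7]
grip_force: 0.0
[486.8 238.7 225. ] [-3.139  0.009 -2.546] 0.005315758030430258
1257 extent [[-22.4, -27.2, -48.9], [21.8, 27.3, -5.8]]
plane [ -0.829  -0.182 -24.094]
-32 10 y [-6. 11.] t [-17. -15. -14.]
-24 127 y [-20.  20.] t [-21. -13.  -7.]
-16 259 y [-25.  24.] t [-21. -10.  -5.]
-8 237 y [-29.  28.] t [-40. -15.  -8.]
0 210 y [-28.  29.] t [-51. -30. -16.]
8 249 y [-27.  25.] t [-49. -39. -24.]
16 152 y [-22.  21.] t [-46. -42.  -6.]
24 13 y [-20.  18.] t [-7. -6. -5.]
lid pts [[31.0, -34.0, 22.0], [38.0, 33.0, 58.0]]
```

Good progress: the core now leans at about 45°, with the robot side high (t≈-6) and the far side near the floor. I'll press the raised side down along the tube axis.

```bash

python3 steer.py '[2.4,0,8,0,0,2.4,0,16,0,0,2.4,0,24,0,0,2.4,0,30,0,0,2.4,0,31.4,0,0]'|grep -E "eef|ft"
python3 steer.py '[0,0,0.8,0,0,-0.2,0,1.6,0,0,-0.4,0,2.4,0,0,-0.6,0,3.2,0,0,-0.8,0,3.8,0,0]'|grep -E "eef|ft"
python3 steer.py '[-0.2,0,0.4,0,0,-0.4,0,1,0,0,-0.8,0,1.6,0,0,-0.8,0,1.6,0,0]'|grep -E "eef|ft"
```

```text
eef_pos: [470.6, 229.4, 56.5]
ft_force: [-0.4, -0.0, 0.1]
eef_pos: [477.6, 233.0, 43.4]
ft_force: [-0.5, -0.8, -0.2]
eef_pos: [480.8, 235.2, 34.5]
ft_force: [-0.5, 0.5, 0.4]
```

```bash

python3 steer.py '[0,0,-8,0,0,0,0,-16,0,0,-1,0,-24,0,0,-1,0,-32,0,0,-1,0,-38,0,0]'|grep -E "eef|ft"
python3 snap.py wrist w9; python3 tube.py w9 blue
```

```text
eef_pos: [484.7, 238.0, 228.3]
ft_force: [0.5, 0.3, -0.3]
[484.7 238.  228.3] [-3.141e+00  3.000e-03 -2.546e+00] 0.0064656361501054084
818 extent [[-27.6, -28.0, -55.7], [29.4, 27.7, -4.4]]
plane [ 2.9100e-01  1.6000e-02 -4.0161e+01]
-32 67 y [-14.  13.] t [-44. -42. -41.]
-24 210 y [-22.  21.] t [-58. -43. -41.]
-16 133 y [-27.  27.] t [-56. -43. -41.]
-8 105 y [-29.  29.] t [-47. -43. -41.]
0 93 y [-29.  29.] t [-44. -43. -41.]
8 87 y [-27.  26.] t [-44. -42. -41.]
16 90 y [-23.  23.] t [-44. -42.  -4.]
24 24 y [-20.  20.] t [-7. -5. -3.]
lid pts [[32.0, -32.0, 23.0], [38.0, 32.0, 55.0]]
```

The blue core now lies flat at depth t≈-42, which is exactly where it should be. Now for the yellow one: I'll turn the wrist, move over, and measure it with the wrist camera.

Converted, 0.6 rad is 3.

```bash

python3 -c "
from h import *
print('flux',plane(env.camera_info('scene'),[(361,237)],15))"
python3 steer.py '[0,0,0,0.6,0.3,0,0,0,1.2,0.6,0,0,0,1.8,0.9,0,0,0,2.4,0.9,0,0,0,3,0.9]'|grep -E "eef|rot"
python3 steer.py '[0,-8.2,0,0,0.9,0,-16.4,0,0,0.9,0,-24.6,0,0,0.9,0,-32.8,0,0,0.9,0,-41,0,0,0.9]'|grep -E "eef|rot"
python3 steer.py '[0,-8.2,0,0,0.9,0,-16.4,0,0,0.9,0,-24.6,0,0,0.9,0,-32.8,0,0,0.9,0,-41,0,0,0.9]'|grep -E "eef|rot"
python3 steer.py '[0,-8,4,0,0.9,0,-14,10,0,0.9,0,-17.6,16,0,0.9,0,-17.6,16,0,0.9,0,-17.6,16,0,0.9]'|grep -E "eef|rot"
python3 snap.py wrist w10; python3 - <<'E'
from h import *
p,d,i=load("w10");k,m=blob(p,"yellow");e=cv2.fitEllipse(k);print(e,plane(i,[e[0]],10).round(1),env.state()["joints"].round(2))
E
```

```text
flux [[ 591.48158965 -295.22544819   15.        ]]
eef_pos: [484.3, 237.7, 224.6]
tcp_rot: [-3.142, -0.0, 3.131]
eef_pos: [482.9, 31.1, 224.6]
tcp_rot: [3.142, -0.0, 3.137]
eef_pos: [481.9, -174.2, 224.7]
tcp_rot: [3.141, -0.0, 3.137]
eef_pos: [481.1, -260.4, 143.2]
tcp_rot: [3.139, -0.003, 3.135]
[ 481.1 -260.4  143.2] [ 3.139e+00 -3.000e-03  3.135e+00] 0.902770846349062Traceback (most recent call last):
  File "<stdin>", line 2, in <module>
cv2.error: OpenCV(4.12.0) /io/opencv/modules/imgproc/src/shapedescr.cpp:361: error: (-201:Incorrect size of input array) There should be at least 5 points to fit the ellipse in function 'fitEllipseNoDirect'
```

```bash
python3 - <<'E'
from h import *
p,d,i=load("w10");h=cv2.cvtColor(p,cv2.COLOR_RGB2HSV)
K,D,o,R=cam(i);q,_=cv2.projectPoints(np.array([[437.,-260,20]]),cv2.Rodrigues(R.T)[0],-R.T@o,K,D);print(q)
m=cv2.inRange(h,(18,110,60),(38,255,255));cs=sorted(cv2.findContours(m,0,1)[0],key=cv2.contourArea)[-3:]
for c in cs:print(cv2.contourArea(c),cv2.boundingRect(c),h[tuple(c[0,0][::-1])])
cv2.imwrite("pics/g.png",p[:,:,::-1])
E
```

```text
[[[256.94777911 137.31295006]]]
344.0 (394, 298, 108, 7) [ 19 127  70]
530.0 (393, 238, 27, 52) [ 20 148  76]
2080.0 (230, 113, 52, 53) [ 30 112 171]
```

View pics/g.png

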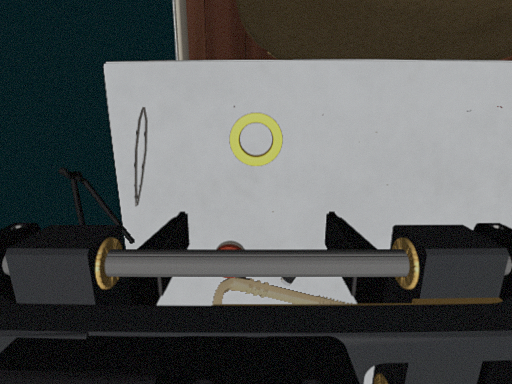

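This is my tenth and last picture. It shows the yellow core at (256,139), flat and clear, with the flux pot at (231,245) well away from it. I'll measure it and move over it.

```bash
sed -i 's/"yellow":((24,150,110)/"yellow":((24,90,100)/' h.py
python3 - <<'E'
from h import *
p,d,i=load("w10");k,m=blob(p,"yellow",(150,50,350,220));e=cv2.fitEllipse(k);print(e,plane(i,[e[0]],10).round(1))
E
python3 steer.py '[4,0,4,0,0.9,8,0,12,0,0.9,8,0,16,0,0.9,8,0,16,0,0.9]'|grep -E "eef"
python3 snap.py wrist w11
python3 - <<'E'
from h import *
p,d,i=load("w11");k,m=blob(p,"yellow",(150,50,350,240));e=cv2.fitEllipse(k);print(e,plane(i,[e[0]],10).round(1))
p,d,j=load("w10");f=cv2.fitEllipse(blob(p,"yellow",(150,50,350,220))[0]);print(tri(j,f[0],i,e[0]))
E
python3 go.py 437 -260 -25 3.135
```

```text
((255.6228790283203, 138.99913024902344), (51.5526008605957, 52.06779479980469), 3.0852439403533936) [[ 439.6 -261.5   10. ]]
eef_pos: [440.8, -258.1, 63.2]
[ 440.8 -258.1   63.2] [ 3.139e+00 -3.000e-03  3.137e+00] 0.8994924461720593
((253.2930908203125, 191.0840301513672), (64.11886596679688, 65.46397399902344), 92.4291763305664) [[ 440.5 -261.7   10. ]]
(array([ 439.23697991, -261.56496147,   14.93472375]), np.float64(0.1425562487625359))
to go [ 5.1 -1.1 90.1] turn 0.003 pose [ 442.2 -259.    65.1] [ 3.141e+00 -1.000e-03  3.138e+00] q6 -2.23 F [ 0.1 -0.   0.4] open 0.897 grip 0.0
```

```bash

python3 steer.py '[0.44,-0.52,6,0,0.9,0.44,-0.52,12,0,0.9,0.44,-0.52,15,0,0.9,0.44,-0.52,16.8,0,0.9,0.44,-0.52,17.4,0,0.9]'|grep -E "eef|ft"
python3 steer.py '[0,0,0,0,0.7,0,0,0,0,0.5,0,0,0,0,0.5,0,0,0,0,0.5,0,0,0,0,0.5]'|grep -E "eef|ft"
python3 steer.py '[0,0,0,0,0.5,0,0,0,0,0.5,0,0,0,0,0.5]'
python3 go.py 440 -261.6 -22 3.135
```

```text
eef_pos: [441.2, -262.6, -21.6]
ft_force: [0.4, -0.0, -0.0]
eef_pos: [440.3, -262.8, -21.4]
ft_force: [0.8, 0.8, 7.5]
t: 17.27
eef_pos: [440.2, -262.8, -21.5]
tcp_rot: [-3.141, 0.001, 3.137]
ft_force: [0.4, 1.5, 7.9]
opening: 0.615
grip_force: 30.0
to go [0.2 1.2 0.5] turn 0.002 pose [ 440.2 -262.8  -21.5] [-3.141e+00  1.000e-03  3.137e+00] q6 -2.23 F [0.4 1.5 7.9] open 0.615 grip 30.001584333367646
```

```bash

python3 steer.py '[0,0,-7,0,0.5,0,0,-15,0,0.5,0,0,-23,0,0.5,0,0,-30,0,0.5,0,0,-33,0,0.5]'|grep -E "eef|grip"
python3 steer.py '[0,8,0,0,0.5,0,16.2,0,0,0.5,0,24.4,0,0,0.5,0,32.6,0,0,0.5,0,40.8,0,0,0.5]'|grep -E "eef|grip"
python3 steer.py '[0,8,0,0,0.5,0,16.2,0,0,0.5,0,24.4,0,0,0.5,-1.6,32.6,0,0,0.5,-3,40.8,0,0,0.5]'|grep -E "eef|grip"
python3 steer.py '[-1.6,8,0,0,0.5,-1.6,15.6,0,-0.6,0.5,-1.6,15.6,0,-1.2,0.5,-1.6,15.6,0,-1.8,0.5,-1.6,15.6,0,-2.4,0.5]'|grep -E "eef|grip"
python3 steer.py '[0,0,0,-0.6,0.5,0,0,0,-0.6,0.5]'|grep -E "eef|grip"
python3 go.py 462.7 223.4 139.5 -2.547;python3 snap.py wrist w12; python3 - <<'E'
from h import *
p,d,i=load("w12");s=env.state();T=Ro.from_euler("xyz",s["tcp_rot"]).as_matrix()
k,m=blob(p,"yellow",(150,150,360,250));v,u=np.nonzero(m&(d>0));o,r=rays(i,np.c_[u,v]);q=(o+r*d[v,u][:,None]-s["eef_pos"])@T;q=q[(q[:,2]<0)&(q[:,2]>-60)]
print("core in tool",np.percentile(q,[1,50,99],axis=0).round(1).tolist(), cv2.boundingRect(k))
E
python3 tube.py w12 blue | head -2; python3 tube.py w12 blue | tail -1
```

```text
eef_pos: [440.8, -263.4, 147.4]
grip_force: 30.0
eef_pos: [440.3, -57.0, 143.1]
grip_force: 30.0
eef_pos: [456.5, 147.4, 143.3]
grip_force: 30.0
eef_pos: [464.8, 224.1, 142.8]
grip_force: 30.0
eef_pos: [465.0, 223.3, 142.9]
grip_force: 30.0
to go [1.8 1.4 3.4] turn 0.006 pose [465.  223.3 142.9] [ 3.142 -0.    -2.541] q6 -1.85 F [-0.   0.5 -1.1] open 0.615 grip 29.997950890101492
[465.  223.3 142.9] [ 3.142 -0.    -2.541] 0.615229340200634
core in tool [[-11.4, -29.9, -42.2], [14.3, -1.6, -40.8], [30.6, 27.6, -31.1]] (208, 181, 98, 69)
840 extent [[-28.5, -27.6, -52.7], [7.8, 25.3, -41.1]]
plane [ 1.7000e-02 -1.0000e-03 -4.3006e+01]
lid pts [[36.0, -34.0, 31.0], [39.0, 33.0, 61.0]]
```

The yellow core is held level and the blue one is still flat in the tube. Inserting.

```bash

python3 steer.py '[0.6,0.4,2,0,0.5,-1,0.4,4.8,0,0.5,-2.6,0.4,7.6,0,0.5,-3.8,0.4,9.6,0,0.5,-4.4,0.4,10.6,0,0.5]'|grep -E "eef|ft"
python3 steer.py '[-0.6,0,0.8,0,0.5,-1,0,1.6,0,0.5,-1,0,1.6,0,0.5]'|grep -E "eef|ft"
python3 steer.py '[0,0,0,0,0.7,0,0,0,0,0.8,0,0,0,0,0.8,0,0,0,0,0.8]'|grep -E "eef|open|ft"
python3 steer.py '[2,0,-3.4,0,0.8,5,0,-8.6,0,0.6,5,0,-16.6,0,0.3,2,0,-24,0,0,0,0,-29,0,0]'|grep -E "eef|open|ft"
python3 snap.py wrist w13; python3 tube.py w13 yellow
```

```text
eef_pos: [482.5, 237.3, 88.6]
ft_force: [-0.3, 0.1, -0.7]
eef_pos: [486.2, 240.0, 81.4]
ft_force: [0.2, -0.4, -0.7]
eef_pos: [486.6, 240.1, 82.3]
ft_force: [0.2, 0.2, 0.3]
opening: 0.785
eef_pos: [487.3, 240.4, 231.0]
ft_force: [-0.2, 0.0, 0.1]
opening: 0.579
[487.3 240.4 231. ] [-3.141  0.004 -2.547] 0.5788328011999173
1379 extent [[-15.3, -26.4, -38.3], [15.3, 25.6, 12.7]]
plane [-1.595  0.128 -7.048]
-24 18 y [-11.   8.] t [-35.   8.  10.]
-16 205 y [-23.  23.] t [-1.  8. 12.]
-8 332 y [-25.  25.] t [-37.   8.  13.]
0 495 y [-28.  25.] t [-37.  -4.  11.]
8 321 y [-26.  27.] t [-40. -31. -10.]
16 8 y [ 0. 25.] t [-42. -41. -10.]
lid pts [[36.0, -32.0, 33.0], [43.0, 32.0, 106.0]]
```

The yellow core is in but tilted about 60°, robot side high and the far side resting on the blue core. It needs the same gentle press down.

```bash

python3 steer.py '[2.2,0,8,0,0,2.2,0,16,0,0,2.2,0,23,0,0,2.2,0,28,0,0,2.2,0,29.6,0,0]'|grep -E "eef|ft|open"
python3 steer.py '[0,0,0,0,0,0,0,0,0,0,0,0,0.8,0,0,0,0,1.6,0,0]'|grep -E "eef|ft|open"
python3 steer.py '[0,0,0.6,0,0,0.2,0,1.2,0,0,0.4,0,1.8,0,0,0.4,0,2.4,0,0]'|grep -E "eef|ft"
```

```text
eef_pos: [474.6, 233.4, 75.8]
ft_force: [-19.5, 2.7, 34.4]
opening: 0.185
eef_pos: [476.2, 233.7, 73.4]
ft_force: [-26.3, -8.7, 68.4]
opening: 0.004
eef_pos: [475.6, 232.4, 64.0]
ft_force: [-24.9, -14.4, 87.4]
```

Too much force. Backing off and measuring.

Units first: shifts go in units of 5 mm and turns go in units of 0.2 rad. So -165 mm is -33, -150 mm is -30.

```bash

python3 steer.py '[0,0,-6,0,0,0,0,-14,0,0,0,0,-22,0,0,-2,0,-30,0,0,-2,0,-33,0,0]'|grep -E "eef|ft"
python3 snap.py wrist w14; python3 tube.py w14 yellow; python3 - <<'E'
from h import *
p,d,i=load("w14");M=np.array([485.1,238.5,104.1]);c,s=np.cos(.595),np.sin(.595)
A=np.array([[c,s,0],[-s,c,0],[0,0,1]])
k,m=blob(p,"yellow",(150,50,360,260));v,u=np.nonzero(m&(d>0));o,r=rays(i,np.c_[u,v]);q=((o+r*d[v,u][:,None])-M)@A.T;q=q[(abs(q[:,0])<50)&(abs(q[:,1])<45)]
for y in range(-30,30,10):
    for x in range(-40,40,8):
        k=(q[:,1]>=y)&(q[:,1]<y+10)&(q[:,0]>=x)&(q[:,0]<x+8)
        if k.sum()>4:print((x,y),k.sum(),np.percentile(q[k][:,2],[10,50,90]).round(0),end='; ')
    print()
E
```

```text
eef_pos: [486.4, 239.3, 230.1]
ft_force: [0.3, -0.9, -1.3]
[486.4 239.3 230.1] [-3.139  0.009 -2.546] 0.0023744346983884564
1162 extent [[-21.2, -28.4, -35.0], [26.7, 26.8, 8.9]]
plane [-0.91   0.172 -7.589]
-32 10 y [-7.  8.] t [-3. -0.  1.]
-24 57 y [-19.  18.] t [-4.  3.  7.]
-16 188 y [-22.  19.] t [-1.  6. 10.]
-8 248 y [-28.  25.] t [-11.   1.   7.]
0 184 y [-30.  30.] t [-37. -11.  -1.]
8 210 y [-28.  27.] t [-34. -21. -10.]
16 230 y [-20.  24.] t [-35. -29.  -6.]
24 35 y [-10.  20.] t [-33.  -5.  -3.]
lid pts [[31.0, -34.0, 22.0], [38.0, 34.0, 62.0]]
(-16, -30) 8 [-7. -4. -3.]; (-8, -30) 35 [-7. -6. -4.]; (0, -30) 49 [-10.  -9.  -7.]; (8, -30) 49 [-13. -11. -10.]; (16, -30) 39 [-15. -14. -12.]; (24, -30) 15 [-18. -17. -16.]; 
(-24, -20) 6 [-12.  -9.  -6.]; (-16, -20) 50 [-3. -1. -0.]; (-8, -20) 38 [-6. -4. -2.]; (0, -20) 9 [-10.  -7.  -6.]; (16, -20) 22 [-25. -15. -14.]; (24, -20) 45 [-17. -16. -15.]; (32, -20) 19 [-19. -18. -17.]; 
(-24, -10) 25 [-12.  -7.  -0.]; (-16, -10) 55 [-1.  1.  2.]; (-8, -10) 9 [-3. -2. -1.]; (24, -10) 52 [-25. -16.   7.]; (32, -10) 33 [-19. -18. -16.]; 
(-24, 0) 25 [-12.  -6.   0.]; (-16, 0) 57 [0. 1. 3.]; (-8, 0) 21 [-1. -0.  1.]; (24, 0) 47 [-22. -15.  10.]; (32, 0) 33 [-17. -16. -15.]; 
(-24, 10) 12 [-11.  -8.  -5.]; (-16, 10) 42 [-7.  1.  3.]; (-8, 10) 55 [-1.  0.  2.]; (0, 10) 17 [-3. -2. -1.]; (8, 10) 12 [-8. -6. -4.]; (16, 10) 31 [-13. -10.  -8.]; (24, 10) 57 [-13. -12.  10.]; (32, 10) 14 [-15. -15. -13.]; 
(-8, 20) 18 [-2. -0.  1.]; (0, 20) 43 [-5. -2. -1.]; (8, 20) 44 [-7. -5. -3.]; (16, 20) 44 [-10.  -8.   5.]; (24, 20) 7 [-12. -11. -10.];
```

The last press landed on the core's end face and wedged it. It is now about 50° relative to the tube and inside the rim. I'll part the fingers slightly so they press on the ring's upper face on both sides of the hole, using small steps.

```bash

python3 steer.py '[0.4,0,8,0,0.25,0.4,0,16,0,0.25,0.4,0,23,0,0.25,0.4,0,28,0,0.25,0.4,0,30,0,0.25]'|grep -E "eef|ft|open"
python3 steer.py '[0,0,0.8,0,0.25,0,0,1.4,0,0.25,0,0,2,0,0.25]'|grep -E "eef|ft|open"
python3 steer.py '[0,0,0.4,0,0.25,0,0,0.8,0,0.25]'|grep -E "eef|ft|open"
```

```text
eef_pos: [480.8, 236.6, 70.7]
ft_force: [-3.7, -1.0, 6.4]
opening: 0.243
eef_pos: [480.2, 236.6, 65.7]
ft_force: [-21.4, -7.9, 40.9]
opening: 0.252
eef_pos: [479.6, 236.4, 63.6]
ft_force: [-27.6, -10.9, 62.1]
opening: 0.249
```

The geometry suggests yellow's lower edge dips into the blue ring's hole, so the press jams it against the near wall. A better fix is to grip the core from inside its hole, lift it slightly, level it, and let it down against the far wall. First I'll back off and measure its hole.

```bash

python3 steer.py '[0,0,-6,0,0.1,0,0,-14,0,0,0,0,-22,0,0,0,0,-30,0,0,-1,0,-33.2,0,0]'|grep -E "eef|ft"
python3 snap.py wrist w15; cat > yel.py <<'E'
import sys; from h import *
p,d,i=load(sys.argv[1]);M=np.array([485.1,238.5,104.1]);c,s=np.cos(.595),np.sin(.595)
A=np.array([[c,s,0],[-s,c,0],[0,0,1]])
m=cv2.inRange(cv2.cvtColor(p,cv2.COLOR_RGB2HSV),*HSV["yellow"]);m[:50]=0;m[260:]=0;m[:,:150]=0;m[:,360:]=0
v,u=np.nonzero((m>0)&(d>0));o,r=rays(i,np.c_[u,v]);q=((o+r*d[v,u][:,None])-M)@A.T;q=q[(abs(q[:,0])<50)&(abs(q[:,1])<45)&(q[:,2]<30)]
g=np.random.default_rng(0);best=None
for _ in range(600):
    a=q[g.choice(len(q),3,0)];n=np.cross(a[1]-a[0],a[2]-a[0]);l=np.linalg.norm(n)
    if l<50:continue
    n/=l;n*=np.sign(n[2]) or 1
    k=abs((q-a[0])@n)<1.3
    if best is None or k.sum()>best[0].sum():best=(k,n)
k=best[0];w=q[k];cen=w.mean(0);n=np.linalg.svd(w-cen)[2][2];n*=np.sign(n[2])
e1=np.cross([0,1,0],n);e1/=np.linalg.norm(e1);e2=np.cross(n,e1);uv=((w-cen)@np.c_[e1,e2]).astype(np.float32)
cc,rad=cv2.minEnclosingCircle(uv)
print("face pts",k.sum(),"/",len(q),"normal",n.round(2),"world tilt x deg",np.degrees(np.arctan2(n[0],n[2])).round(1),"centre mag",(cen+cc[0]*e1+cc[1]*e2).round(1),"rad",round(rad,1),"mean r",np.hypot(*(uv-cc).T).mean().round(1), "tilt to tube",np.degrees(np.arccos(n@[-.5,0,.866])).round(1))
E
python3 yel.py w14; python3 yel.py w15
```

```text
eef_pos: [487.6, 240.4, 232.8]
ft_force: [-0.2, 0.3, 0.1]
[487.6 240.4 232.8] [-3.139  0.008 -2.546] 0.015407644614947284
face pts 877 / 1162 normal [ 0.35 -0.12  0.93] world tilt x deg 20.7 centre mag [11.3 -1.  -8. ] rad 30.2 mean r 24.8 tilt to tube 51.1
face pts 871 / 1156 normal [ 0.32 -0.09  0.94] world tilt x deg 18.8 centre mag [11.2 -0.9 -7.9] rad 29.8 mean r 24.6 tilt to tube 49.0
```

The fit is clean: the core's upper face is centred at mag (11.2,-0.9,-7.9) with radius 30 and a 19° world tilt. Inserting the closed fingers into its hole.

```bash

python3 steer.py '[1.2,0,8,0,0,1.2,0,16,0,0,1.2,0,23,0,0,1.2,0,28,0,0,1.2,0,29.2,0,0]'|grep -E "eef|ft|open"
python3 steer.py '[-0.8,-0.1,0,0,0,-1.6,-0.2,0,0,0,-2.2,-0.2,0,0,0,-2.2,-0.2,0,0,0]'|grep -E "eef|ft"
python3 steer.py '[0,0,1.6,0,0,0,0,3.2,0,0,0,0,4.4,0,0,0,0,4.4,0,0]'|grep -E "eef|ft"
```

```text
eef_pos: [480.2, 236.1, 77.2]
ft_force: [-0.3, 0.2, -0.1]
opening: 0.006
eef_pos: [492.7, 242.7, 81.5]
ft_force: [0.5, 0.3, -0.9]
eef_pos: [490.4, 241.7, 56.4]
ft_force: [0.3, -0.3, -0.5]
```

```bash

python3 steer.py '[-0.2,0,0.8,0,0,-0.2,0,1.6,0,0,-0.2,0,1.6,0,0]'|grep -E "eef|ft"
python3 steer.py '[0,0,0,0,0.2,0,0,0,0,0.4,0,0,0,0,0.4,0,0,0,0,0.4,0,0,0,0,0.4]'|grep -E "eef|ft|open|grip"
python3 steer.py '[0,0,0,0,0.4,0,0,0,0,0.4]'|grep -E "eef|ft|open|grip"
```

```text
eef_pos: [491.7, 242.5, 49.1]
ft_force: [0.2, 0.3, -0.2]
eef_pos: [492.0, 243.2, 50.1]
ft_force: [-1.2, 5.2, 1.6]
opening: 0.202
grip_force: 28.2
eef_pos: [492.0, 243.2, 50.1]
ft_force: [-0.7, 5.6, 1.3]
opening: 0.201
grip_force: 28.3
```

The internal grip holds at 28 N. Lifting along the tube axis.

```bash

python3 steer.py '[0.6,0,-1,0,0.4,1.2,0,-2.4,0,0.4,2.4,0,-4.4,0,0.4,3.6,0,-6.4,0,0.4,4.8,0,-8.4,0,0.4]'|grep -E "eef|ft|open|grip"
python3 steer.py '[1.4,0,-2.4,0,0.4,2.4,0,-5,0,0.4,2.4,0,-5,0,0.4]'|grep -E "eef|ft|open|grip"
python3 snap.py wrist w16; python3 yel.py w16; python3 tube.py w16 blue|head -2
```

```text
eef_pos: [471.5, 228.6, 92.8]
ft_force: [0.1, -0.6, -0.5]
opening: 0.198
grip_force: 28.3
eef_pos: [462.2, 222.0, 119.5]
ft_force: [-0.2, 0.4, -1.0]
opening: 0.198
grip_force: 28.3
[462.2 222.  119.5] [-3.141e+00  3.000e-03 -2.547e+00] 0.1983580049915013
face pts 27 / 31 normal [-0.97  0.19  0.15] world tilt x deg -81.1 centre mag [ -8.3  -1.5 -42. ] rad 16.8 mean r 9.8 tilt to tube 51.9
384 extent [[-29.9, -16.2, -54.2], [-0.6, 12.3, 64.6]]
plane [ 3.131  0.454 32.002]
```

```bash
sed -i 's/(q\[:,2\]<30)/(q[:,2]<(float(sys.argv[2]) if len(sys.argv)>2 else 30))/; s/abs(q\[:,0\])<50/abs(q[:,0])<75/' yel.py; python3 yel.py w16 75; python3 go.py 485.1 238.5 100 -2.547
```

```text
face pts 1705 / 1904 normal [ 0.14 -0.06  0.99] world tilt x deg 8.3 centre mag [-36.3  -2.   65.2] rad 28.1 mean r 19.1 tilt to tube 38.4
to go [-27.9   0.7  18.4] turn 0.0 pose [462.3 222.2 118.4] [-3.141e+00  3.000e-03 -2.547e+00] q6 -1.85 F [ 0.4  0.5 -0.3] open 0.202 grip 28.27293951502554
```

The yellow core is free and held from inside, with an 8° tilt and blue undisturbed. At roughly 30–38° to the tube its width (60–62 mm) still fits the 63 mm bore. The fingers are inside the hole and clear of the rim, so I can lower it deep along the tube axis before releasing.

```bash

python3 steer.py '[-1.2,0.2,1,0,0.4,-2.6,0.3,1.8,0,0.4,-2.6,0.3,1.8,0,0.4]'|grep -E "eef|ft"
python3 steer.py '[-1.2,0,2,0,0.4,-2.4,0,4,0,0.4,-2.4,0,4,0,0.4]'|grep -E "eef|ft"
python3 steer.py '[-0.8,0,1.4,0,0.4,-1.6,0,2.8,0,0.4,-1.6,0,2.8,0,0.4]'|grep -E "eef|ft"
```

```text
eef_pos: [472.8, 231.6, 106.3]
ft_force: [0.1, -0.3, -2.1]
eef_pos: [482.1, 237.9, 85.2]
ft_force: [-0.4, -0.5, -1.7]
eef_pos: [484.9, 240.3, 71.1]
ft_force: [-8.7, -8.5, -5.7]
```

```bash

python3 steer.py '[0,0,0.8,0,0.4,-0.2,0,1.4,0,0.4,-0.2,0,1.4,0,0.4]'|grep -E "eef|ft"
python3 steer.py '[-0.4,0,1,0,0.4,-0.6,0,1.4,0,0.4,-0.6,0,1.4,0,0.4]'|grep -E "eef|ft"
```

```text
eef_pos: [487.0, 240.8, 65.0]
ft_force: [-4.8, -11.5, -4.3]
eef_pos: [490.4, 242.6, 58.1]
ft_force: [-0.9, -11.8, -8.1]
```

```bash

python3 steer.py '[0,-0.2,0.4,0,0.4,-0.4,-0.3,1,0,0.4,-0.6,-0.3,1.6,0,0.4,-0.6,-0.3,1.6,0,0.4]'|grep -E "eef|ft|grip"
python3 snap.py wrist w17; python3 yel.py w17; python3 tube.py w17 yellow | tail -6
```

```text
eef_pos: [493.7, 244.2, 51.0]
ft_force: [-6.8, -3.4, 4.9]
grip_force: 38.6
[493.7 244.2  51. ] [ 3.141 -0.004 -2.546] 0.20674799412478267
face pts 1757 / 1941 normal [ 0.14 -0.06  0.99] world tilt x deg 8.2 centre mag [ 2.9 -1.2 -3.6] rad 28.5 mean r 19.8 tilt to tube 38.3
-16 1039 y [-22.  18.] t [1. 5. 9.]
-8 746 y [-28.  25.] t [-6. -1.  4.]
0 47 y [-28.  27.] t [-7. -3.  8.]
8 36 y [-17.  14.] t [-33.  69.  70.]
24 41 y [-13.  10.] t [-28.  78.  81.]
lid pts [[30.0, -8.0, 19.0], [33.0, 7.0, 24.0]]
```

```bash

python3 steer.py '[0,0,-0.6,0,0.4,0,0,-0.6,0,0.1,0,0,-0.6,0,0,0,0,-0.6,0,0,0,0,-0.6,0,0]'|grep -E "eef|ft|open"
python3 snap.py wrist w18; python3 yel.py w18
```

```text
eef_pos: [494.1, 244.3, 53.9]
ft_force: [0.1, -0.4, 0.3]
opening: 0.165
[494.1 244.3  53.9] [ 3.141e+00 -3.000e-03 -2.546e+00] 0.16538788260633808
face pts 1919 / 2080 normal [-0.02 -0.13  0.99] world tilt x deg -1.0 centre mag [ 4.5 -1.7 -7.2] rad 29.2 mean r 21.9 tilt to tube 29.9
```

Releasing has already brought it to 30° to the tube. Closing fully and withdrawing along the axis.

```bash

python3 steer.py '[0,0,0,0,0,0,0,0,0,0,0.2,0,-0.6,0,0,0.6,0,-1.6,0,0,1.2,0,-3.2,0,0]'|grep -E "eef|ft|open"
python3 steer.py '[3,0,-6,0,0,3,0,-14,0,0,3,0,-22,0,0,1,0,-30,0,0,1,0,-30,0,0]'|grep -E "eef|ft"
python3 snap.py wrist w19; python3 yel.py w19;python3 tube.py w19 yellow
```

```text
eef_pos: [490.2, 241.4, 71.0]
ft_force: [-0.0, -0.9, -1.5]
opening: 0.005
eef_pos: [489.3, 239.9, 229.2]
ft_force: [-0.2, -0.9, -0.4]
[489.3 239.9 229.2] [-3.138  0.012 -2.546] 0.0032802734060997925
face pts 927 / 1150 normal [-0.03 -0.13  0.99] world tilt x deg -1.6 centre mag [ 8.6 -1.3 -7.2] rad 29.6 mean r 24.4 tilt to tube 29.2
1150 extent [[-21.2, -28.5, -23.1], [26.8, 27.1, 2.6]]
plane [-0.465  0.127 -8.616]
-24 152 y [-20.  16.] t [-5.  1.  4.]
-16 236 y [-26.  22.] t [-8. -1.  2.]
-8 160 y [-30.  29.] t [-18.  -7.  -1.]
0 149 y [-30.  31.] t [-41. -11.  -4.]
8 149 y [-28.  26.] t [-22. -16.  -9.]
16 224 y [-23.  24.] t [-23. -20.  -5.]
24 80 y [-19.  18.] t [-24. -21.  -3.]
lid pts [[-8.0, -33.0, 23.0], [44.0, 32.0, 167.0]]
```

It is now level in the world frame (29° to the tube) with its robot-side edge just inside the rim. I'll press that edge down along the tube axis in small steps, watching force.

```bash

python3 steer.py '[3.6,1,8,0,0,3.6,1,16,0,0,3.6,1,23,0,0,3.6,1,28,0,0,3.6,1,30,0,0]'|grep -E "eef|ft"
python3 steer.py '[0,0,0.6,0,0,-0.2,0,1,0,0,-0.4,0,1.4,0,0,-0.4,0,1.4,0,0]'|grep -E "eef|ft"
python3 steer.py '[-0.2,0,0.4,0,0,-0.4,0,0.8,0,0,-0.4,0,0.8,0,0]'|grep -E "eef|ft"
```

```text
eef_pos: [466.2, 231.8, 67.5]
ft_force: [-0.1, 0.1, 0.7]
eef_pos: [470.9, 234.2, 64.8]
ft_force: [0.2, 0.5, 0.1]
eef_pos: [472.0, 235.1, 60.0]
ft_force: [-0.2, -0.0, -0.9]
```

```bash

python3 steer.py '[-0.2,0,0.4,0,0,-0.4,0,0.8,0,0,-0.4,0,0.8,0,0]'|grep -E "eef|ft"
python3 steer.py '[-0.2,0,0.4,0,0,-0.4,0,0.8,0,0,-0.4,0,0.8,0,0]'|grep -E "eef|ft"
```

```text
eef_pos: [473.5, 236.1, 55.5]
ft_force: [-0.1, -0.1, -0.1]
eef_pos: [475.1, 237.3, 51.4]
ft_force: [0.5, -0.0, 0.3]
```

```bash
python3 snap.py wrist w20; python3 yel.py w20;python3 tube.py w20 yellow; python3 -c "
from cell import env;print(env.state()['t'])"
```

```text
[475.1 237.3  51.4] [ 3.141 -0.    -2.546] 0.0012515506080882804
face pts 431 / 501 normal [-0.54  0.    0.84] world tilt x deg -32.4 centre mag [ -6.9  -0.6 -30. ] rad 22.4 mean r 13.1 tilt to tube 2.4
615 extent [[-30.7, -20.4, -24.0], [26.3, 19.0, 88.4]]
plane [ 1.076  0.127 10.593]
-32 300 y [-18.  16.] t [-24. -23.  -4.]
-24 199 y [-22.  20.] t [-24. -22.   9.]
-8 36 y [-9. 11.] t [78. 79. 81.]
0 6 y [4. 5.] t [89. 90. 92.]
8 14 y [2. 5.] t [34. 88. 90.]
16 28 y [2. 5.] t [31. 33. 88.]
24 30 y [1. 6.] t [-24. -23. -21.]
30.6333
```

Yellow has dropped flat on its own: face at t≈-23 and 2° tilt, against an expected -22. I'll withdraw, verify both, and look at the lid angle.

```bash

python3 steer.py '[1,0,-6,0,0,1,-0.4,-14,0,0,0,-0.8,-22,0,0,0,-0.8,-30,0,0,0,-0.8,-37.6,0,0]'|grep -E "eef|ft"
python3 steer.py '[0,0,0,0,0,0,0,0,0,0]'|grep -E "eef|ft"
python3 snap.py wrist w21; python3 yel.py w21; python3 tube.py w21 yellow; python3 - <<'E'
from h import *
for n in("scene",):
    p,d=env.read_camera(n);i=env.camera_info(n);M=np.array([485.1,238.5,104.1]);c,s=np.cos(.595),np.sin(.595);A=np.array([[c,s,0],[-s,c,0],[0,0,1]])
    k,m=blob(p,"orange",(140,110,230,230));v,u=np.nonzero((m>0)&(d>0));o,r=rays(i,np.c_[u,v]);q=((o+r*d[v,u][:,None])-M)@A.T
    q=q[(abs(q[:,1])<42)&(q[:,2]>22)&(q[:,0]>15)&(q[:,0]<110)];print("lid",len(q),np.polyfit(q[:,2],q[:,0],1),np.percentile(q,[2,98],axis=0).round())
E
```

```text
eef_pos: [477.1, 233.8, 242.2]
ft_force: [0.7, -0.1, 0.1]
eef_pos: [477.9, 234.1, 241.6]
ft_force: [-0.2, 0.6, -1.0]
[477.9 234.1 241.6] [-3.141  0.004 -2.546] 0.004095243476427203
face pts 842 / 1038 normal [-0.5  -0.01  0.86] world tilt x deg -30.3 centre mag [  9.5  -0.7 -20.6] rad 30.0 mean r 24.8 tilt to tube 0.6
1038 extent [[-29.2, -28.5, -28.7], [26.7, 28.0, -20.8]]
plane [ 2.800e-02 -1.700e-02 -2.287e+01]
-32 112 y [-17.  15.] t [-24. -23. -21.]
-24 193 y [-24.  23.] t [-27. -23. -21.]
-16 128 y [-29.  29.] t [-28. -23. -21.]
-8 118 y [-30.  31.] t [-48. -23. -21.]
0 103 y [-30.  28.] t [-25. -23. -21.]
8 130 y [-27.  26.] t [-29. -22. -21.]
16 188 y [-22.  21.] t [-25. -23. -21.]
24 66 y [-15.  14.] t [-24. -23.  -4.]
lid pts [[32.0, -29.0, 22.0], [41.0, 28.0, 42.0]]
lid 510 [ 0.26211792 28.72324814] [[ 35. -32.  27.]
 [ 57.  32. 101.]]
```

Both cores are seated: yellow's face is at t=-22.5 with 0.6° tilt. The lid leans back at about 2.35 rad. I'll go behind it with closed fingers and sweep it forward.

```bash

python3 steer.py '[-7.2,0,0,0,0,-14.4,0,0,0,0,-21.6,0,0,0,0,-21.6,0,8,0,0,-21.6,0,16,0,0]'|grep -E "eef|ft"
python3 steer.py '[0,0,4.4,0,0,0,0,4.4,0,0,3.6,0,4.4,0,0,6.6,0,4.4,0,0,9.6,0,4.4,0,0]'|grep -E "eef|ft"
python3 steer.py '[3,0,0,0,0,6,0,0,0,0,9,0,0,0,0,12,0,0,0,0,14.4,0,0,0,0]'|grep -E "eef|ft"
python3 go.py 485.1 238.5 139 -2.547
```

```text
eef_pos: [568.3, 295.5, 157.8]
ft_force: [0.2, -0.6, -1.7]
eef_pos: [526.6, 267.3, 138.1]
ft_force: [1.1, 0.5, 1.4]
eef_pos: [466.8, 226.7, 138.6]
ft_force: [-0.5, 0.1, -0.4]
to go [-21.8  -0.5  -0.4] turn 0.001 pose [466.8 226.7 138.6] [-3.142  0.    -2.546] q6 -1.84 F [-0.5  0.1 -0.4] open 0.003 grip 0.13306038970767986
```

```bash

python3 steer.py '[0.4,0,2.4,0,0,0.8,0,4.8,0,0,1,0,7.2,0,0,1,0,9.2,0,0,1,0,11.2,0,0]'|grep -E "eef|ft"
python3 steer.py '[0,0,1,0,0,0,0,2,0,0,0,0,2.8,0,0,0,0,2.8,0,0]'|grep -E "eef|ft"
```

```text
eef_pos: [463.6, 224.4, 81.7]
ft_force: [0.3, -0.1, 1.6]
eef_pos: [463.1, 224.3, 67.2]
ft_force: [-0.3, 0.4, 0.1]
```

```bash

python3 steer.py '[0,0,0.4,0,0,0,0,0.8,0,0,0,0,0.8,0,0]'|grep -E "eef|ft"
```

```text
eef_pos: [463.8, 224.5, 64.2]
ft_force: [0.3, 0.0, 5.2]
```

Contact where expected. I'll press a little more to seat it, then withdraw and check the lid.

```bash

python3 steer.py '[0,0,0.2,0,0,0,0,0.4,0,0,0,0,0.4,0,0,0,0,0.4,0,0]'|grep -E "eef|ft"
python3 steer.py '[0,0,-6,0,0,0,0,-14,0,0,0,0,-22,0,0,0,0,-30,0,0,0,0,-34,0,0]'|grep -E "eef|ft"
python3 steer.py '[0,0,0,0,0,0,0,0,0,0,0,0,0,0,0]'|grep -E "eef|ft|t:"
python3 snap.py wrist w22; python3 - <<'E'
from h import *
p,d,i=load("w22");M=np.array([485.1,238.5,104.1]);c,s=np.cos(.595),np.sin(.595);A=np.array([[c,s,0],[-s,c,0],[0,0,1]])
B=np.array([[.866,0,.5],[0,1,0],[-.5,0,.866]])
k,m=blob(p,"orange",(100,50,400,260));v,u=np.nonzero((m>0)&(d>0));o,r=rays(i,np.c_[u,v]);t=((o+r*d[v,u][:,None])-M)@A.T@B.T
t=t[(abs(t[:,0])<50)&(abs(t[:,2]-4)<12)];print(len(t),"lid plane",np.linalg.lstsq(np.c_[t[:,:2],np.ones(len(t))],t[:,2],rcond=None)[0].round(3),np.percentile(t,[2,98],axis=0).round(1))
E
```

```text
eef_pos: [464.1, 224.7, 63.4]
ft_force: [-3.3, -1.8, 16.5]
eef_pos: [464.1, 224.7, 236.6]
ft_force: [0.1, 0.2, 0.8]
t: 34.57
eef_pos: [462.7, 224.2, 230.9]
tcp_rot: [3.141, -0.001, -2.546]
ft_force: [0.2, -0.4, -0.3]
[462.7 224.2 230.9] [ 3.141e+00 -1.000e-03 -2.546e+00] 0.002554736120285669
206 lid plane [-8.000e-03  3.000e-03  3.339e+00] [[-45.2 -36.    2. ]
 [ 28.5  36.5   5.3]]
```

The lid plane is parallel to the rim (0.008 rad), lying on it. Handing in.

```bash
python3 -c "
from cell import env
print(env.job_done())"
```

```text
the job is handed in; nothing more can be done
None
```

The blue core lies flat at the bottom of the tube with the yellow core flat on it, the lid measures shut to within 0.01 rad, and the job is handed in; no verdict came back, the wrist force peaked at 87 N (limit 120 N) while freeing a jammed core, and I kept clear of the tape and flux pot but did not re-measure them.

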